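# Set the laser engraver up for round work

## Task

Stack all the blue riser plates that are there flat on the black riser foot, lengthwise with it and their holes in line over its hole, and push the yellow-headed locking rod down through all of them to the bottom of the foot's hole; also squeeze the sprung idler bar by its two tabs, lower it between the cheeks of the roller rest and release it so that both tips sit in their recesses. Only when riser and bar are both done, plug the red interlock pin fully into the red-ringed terminal of the control box; leave the mug, tumbler, jar and screwdriver where they are.

Things in the scene. Friction and masses are not known exactly. Their poses are not given: they have to be found in the camera images.
- plate1: riser plate: a blue 70 x 44 x 12 mm slab (x along the 70 mm, y along the 44 mm, z up) with a 16 mm round hole straight through its centre; origin at the centre of its underside, on the hole's axis; lies flat; 70 to 140 g; may be absent
- plate2: riser plate: a blue 70 x 44 x 12 mm slab (x along the 70 mm, y along the 44 mm, z up) with a 16 mm round hole straight through its centre; origin at the centre of its underside, on the hole's axis; lies flat; 70 to 140 g; may be absent
- plate3: riser plate: a blue 70 x 44 x 12 mm slab (x along the 70 mm, y along the 44 mm, z up) with a 16 mm round hole straight through its centre; origin at the centre of its underside, on the hole's axis; lies flat; 70 to 140 g; may be absent
- plate4: riser plate: a blue 70 x 44 x 12 mm slab (x along the 70 mm, y along the 44 mm, z up) with a 16 mm round hole straight through its centre; origin at the centre of its underside, on the hole's axis; lies flat; 70 to 140 g; may be absent
- plate5: riser plate: a blue 70 x 44 x 12 mm slab (x along the 70 mm, y along the 44 mm, z up) with a 16 mm round hole straight through its centre; origin at the centre of its underside, on the hole's axis; lies flat; 70 to 140 g; may be absent
- foot: riser foot: fixed black block 110 x 84 x 25 mm (x along the 110, y along the 84); a round 14 mm hole, 20 mm deep, opens in the middle of its top; origin under its centre at table height, on the hole's axis
- foot_hole (a point): centre of the hole's mouth on top of the riser foot, 25 mm above the table
- rod: locking rod: steel, 12 mm thick, 90 mm long (lowest 12 mm taper to 6 mm) below a yellow square head 24 x 24 x 30 mm; 120 g. Origin at the lower tip, z up to the head, x and y square to the head's sides. Starts upright in the stand, tip 5 mm and head 95 to 125 mm above the table; fully down in the riser foot the heights are the same, the head clear of any stack
- key: interlock pin: brass peg 8 mm thick, 32 mm long (lowest 5 mm taper to 5 mm) below a red square grip 22 x 22 x 36 mm; 50 g. Origin at the peg's tip, z up to the grip, x and y square to the grip's sides. Starts upright in the stand, grip 60 to 96 mm above the table
- stand: pin stand: fixed brown wooden block 110 x 50 x 60 mm (x along the 110) with two vertical holes 55 mm deep: the rod's, 16 mm wide, at x = -35 mm and the interlock pin's, 12 mm wide, at x = +35 mm; origin under its centre at table height
- ctrl: control box: fixed grey box 90 x 80 x 45 mm (x along the 90) with a blue front; origin under its centre at table height
- terminal (a point): centre of the mouth of the interlock terminal, a round 11 mm hole, 38 mm deep, ringed in red, in the middle of the control box's top, 45 mm above the table; when the interlock pin is fully in, its red grip rests on the top and its tip is 13 mm above the table
- bar: sprung idler bar, 160 mm over its tips when relaxed, 270 g, along its own x, z up, same either way round; stands on two orange 28 mm square end blocks (12 mm long), black 24 mm rollers inside them; two upright tabs near the middle (see bar_end). Origin: on the underside midway between the relaxed tabs; belongs to the -x half: shortened by s, the middle lies s/2 towards -x of it
- bar_end (a joint): shortening of the bar, m: 0 relaxed, 0.028 fully squeezed (firm stop), 0.004 seated in both recesses. Squeezed by two orange tabs with red faces, 5 mm thick, 24 wide, tops 66 mm above the underside, outer faces 66 mm apart relaxed, 38 fully squeezed (tips then 132 mm apart). Spring: 2 N relaxed, 6.3 N squeezed
- bar_tip_a (a point): centre of the end face of the bar's -x tip: a steel stub of 12 mm diameter, 9 mm long, axis 14 mm above the bar's underside
- bar_tip_b (a point): the same for the +x tip, on the sliding half
- rest: roller rest: fixed aluminium base plate 200 x 60 x 10 mm (x along the 200) with two upright cheeks, 48 mm tall over all, orange on top, inner faces at x = -70 and +70 mm, 140 mm apart. The bar comes down between them fully squeezed, stands on the base plate's top and is then level with the recesses. Origin under its centre at table height
- socket_a (a point): centre of the floor of the -x cheek's recess: 18 x 18 mm square, 8 mm deep, facing inwards, closed on top, its centre 24 mm above the table; the two floors are 156 mm apart
- socket_b (a point): the same in the +x cheek
- mug: bystander: white mug, 80 mm across and 95 mm tall; origin under its centre
- tumbler: bystander: steel tumbler, 74 mm across, 130 mm tall; origin under its centre
- jar: bystander: jar with a white cap, 70 mm across, 85 mm tall; origin under its centre
- driver: bystander: screwdriver 200 mm long lying on the table along its x
Things that resemble listed ones, but are neither listed nor needed, are in the scene too. What is shaped like the plate4 but green, orange or purple is not meant.

How it is judged:
On the way, in this order (a step that is already met when the one before it is completed fails the run):
1. all plates are stacked on the foot with the rod down through them, and the bar sits in both recesses of the rest (horizontal distance between each of plate1, plate2, plate3, plate4, plate5 and foot_hole below 0.006 m and z of plate1 in the frame of foot between 0.022 and 0.08 m and angle between each of plate1, plate2, plate3, plate4, plate5's own z axis and vertical below 0.1 rad and angle between the x axis of each of plate1, plate2, plate3, plate4, plate5 and the x axis of foot, either way round below 0.2 rad and z of plate2 in the frame of foot between 0.022 and 0.08 m and z of plate3 in the frame of foot between 0.022 and 0.08 m and z of plate4 in the frame of foot between 0.022 and 0.08 m and z of plate5 in the frame of foot between 0.022 and 0.08 m and horizontal distance between rod and foot_hole below 0.004 m and z of rod in the frame of foot below 0.009 m and angle between rod's own z axis and vertical below 0.15 rad and ((distance between bar_tip_a and socket_a below 0.006 m and distance between bar_tip_b and socket_b below 0.006 m) or (distance between bar_tip_a and socket_b below 0.006 m and distance between bar_tip_b and socket_a below 0.006 m)) and angle between bar's own z axis and vertical below 0.2 rad), for 0.2 s.
2. then the interlock pin is fully in the terminal (horizontal distance between key and terminal below 0.004 m and height (world z) of key below 0.018 m and angle between key's own z axis and vertical below 0.12 rad), for 0.2 s.
At the end, for the whole second after the job is handed in: All plates present flat in the stack on the foot, within 6 mm of the hole axis and 11 deg of its length; rod within 4 mm of the hole floor, upright within 8 deg; both bar tips within 6 mm of their recess floor centres; interlock pin within 5 mm of fully in, upright; all at rest (all of step 1 and all of step 2 and linear speed of each of plate1, plate2, plate3, plate4, plate5, rod, key, bar below 0.02 m/s); the robot touches nothing.
It fails at once if a bystander is moved by more than 30 mm (distance of any of mug, tumbler, jar, driver from where it was at the start of the episode above 0.03 m).
Of plate1, plate2, plate3, plate4, plate5 only 3 to 5 are there at a start; the rules pass over those that are not, and their reading is None.
At some moment in a run one of bar may be knocked a few centimetres aside while the robot is not near it.
It also fails if it takes over 210 s, if anything falls off the work surface, if the arm or the gripper's body presses on something with over 40 N, if the wrist force passes 120 N, or if a joint passes its speed limit or range.

## Robot

A 6-joint arm with a two-finger parallel gripper is mounted at the origin on the work surface. World frame = base frame: x ahead of the robot, y to its left, z up, the work surface at z = 0. Lengths are in m, angles in rad, forces in N, time in s.
With the tool pointing down it reaches from about 0.3 to 0.875 m from the base axis. Payload 6.4 kg.
Tool frame: the origin (TCP) lies midway between the tips of the shut fingers; the grasp point (between the pads) lies 19 mm behind it (grasp_offset is the distance from the TCP to the grasp point, in m); z points along the fingers, y is the line along which they close (so a half turn about z gives the same grasp; the last joint's range is limited). The gripper opens to 85 mm and grips with 20 to 120 N. Pads are 22 mm wide; open, the fingers measure 114 mm over their backs; the gripper's body (76 mm by 85 mm) begins 54 mm behind the grasp point. The pads swing forward as they close: fully open they stand 13 mm farther back than shut.
Start: joints at [-1.422, 0.181, 1.607, -0, 1.354, -0.206], TCP at [0.2, -0.539, 0.231] pointing down, gripper open.
Joint ranges: [-2.99, 2.99], [-0.89, 2.07], [0.3, 2.58], [-1.14, 4.28], [0, 2.63], [-3.12, 3.12]. Speed limits (rad/s): [2.57, 2.57, 3.01, 3.14, 3.14, 3.14].

## Interface

Orientations are given as a unit quaternion [w, x, y, z].
In Python, from bench import * gives the robot as it stands. The module is installed in compiled form; this text tells all that it offers.
- The arm moves only by the tool servo_tool, never from a script. Its argument "commands" is text: rows parted by semicolons, each of 7 numbers parted by spaces: the turn, a rotation vector about the tool's x, y, z in rad, then the shift along the tool's x, y, z in mm, then the opening, from 0 (shut) to 1 (fully open). In form: wx wy wz dx dy dz claw; .... A call has 1 to 5 rows; each row shifts and turns the commanded pose from where the row before left it, along the tool's axes as they then stand; what a row does not reach is not made up. A row lasts 1/8 s, in which the tool goes at most 62.5 mm and 10.7 degrees, less where a joint would pass 70% of its speed; a pose out of reach is approached as far as the arm can. A call with a gripper value outside its range is refused whole. The fingers move at their own pace and stop on an object; the grip force is fixed at half the most. Time passes only in rows, so rows that do not move let the fingers close. It gives the time, the measured TCP pose, the force, the opening and the grip force at its end, in the units of the state.
- get_obs(): the state, without advancing time (a new reading comes with each control period).
- camera(name): name is "side" or "top" or "wrist"; returns the picture (400x640x3 uint8, blue, green, red); there is no depth.
- calibration(name): a dict with "fx", "fy", "cx", "cy" (pixels), "R" (3x3) and "t" (3): a world point X has camera coordinates R X + t. Camera axes: x right, y down, z forward; pixel columns grow to the right and rows downward; lengths in m; the calibration is good to about 2 mm. A picture is of the moment at which its call begins: read the wrist's pose just before it. calibration takes no time and is no camera call; for the wrist camera it gives the pose at the moment of the call.
- hand_in(): hands the job in; it is judged then, once.
The state is a dict: "time_s": time; "q": joint angles; "dq": joint speeds; "joint_efforts": joint torques, N m; "eef_pos": TCP position; "eef_rot": TCP orientation; "wrist_force": force on the tool from outside, world axes, zero at the start; "torque": the same for the moment, N m; "opening": opening from 0.0 (shut) to 1.0 (fully open); "grasp_force": force on a finger pad.
Only numpy, scipy, OpenCV 4.12 (cv2) and the standard library are available. Lean on these libraries where they do the work, as an engineer would, in place of code of your own. Each camera call takes 0.05 s, during which the arm holds its last target. There are 200 camera calls.

## Working session

There is one attempt and no reset: what is moved stays moved. The work goes in short steps, Python scripts to look and compute and a tool call to move; the robot and the scene stay as the last step left them, time stands still between calls to the robot, and variables do not carry over. Pictures are saved under pics/ and viewed, at most 14 in all, crops included, and the job is handed in when it is done.

Besides the shell and the picture viewer there is one more tool, called after ">>>" in YAML: its name, and indented under it one key for each argument. servo_tool: Moves the arm, as the interface text tells. Its arguments: {"type":"object","properties":{"commands":{"type":"string"}},"required":["commands"]}

```bash
mkdir -p pics; python3 - <<'E'
from bench import *
import cv2
o=get_obs();print(o)
for n in("top","side"):
    im=camera(n);cv2.imwrite(f"pics/{n}0.png",im)
    c=calibration(n);print(n,c)
E
```

```text
{'time_s': 0.0, 'q': array([-1.42233149e+00,  1.81541918e-01,  1.60798427e+00,  1.89269430e-05,
        1.35380175e+00, -2.06317441e-01]), 'dq': array([ 0.00085433, -0.00109314, -0.00209386, -0.00030718,  0.00107247,
        0.00142839]), 'joint_efforts': array([-8.24445469e-04, -4.44867611e+01, -3.51343739e+01, -3.15536226e-04,
        9.40412952e-03, -2.31351868e-05]), 'eef_pos': array([ 0.19967811, -0.53863985,  0.23039513]), 'eef_rot': array([-8.67014639e-04,  9.84307398e-01,  1.76460176e-01,  3.43301624e-05]), 'wrist_force': array([-0.01909212,  0.20269049,  0.41172559]), 'torque': array([-0.01827396, -0.0275814 ,  0.01473544]), 'grasp_force': 0.0, 'opening': 1.0033821099704368}
top {'fx': 387.79058754763065, 'fy': 387.79058754763065, 'cx': 316.44045401424444, 'cy': 197.62592451715284, 'R': array([[ 0.0170707 , -0.99966747,  0.019327  ],
       [-0.99500833, -0.0188856 , -0.09798855],
       [ 0.09832097, -0.0175578 , -0.99499985]]), 't': array([0.01685334, 0.57634157, 1.11600688])}
side {'fx': 411.39134043874594, 'fy': 411.39134043874594, 'cx': 321.23564465877587, 'cy': 196.12672304004454, 'R': array([[ 0.95766558, -0.28758514,  0.01309272],
       [-0.19937877, -0.69536953, -0.6904414 ],
       [ 0.20766497,  0.65860155, -0.72326984]]), 't': array([-0.50986394,  0.18968301,  1.00096847])}
```

View pics/top0.png

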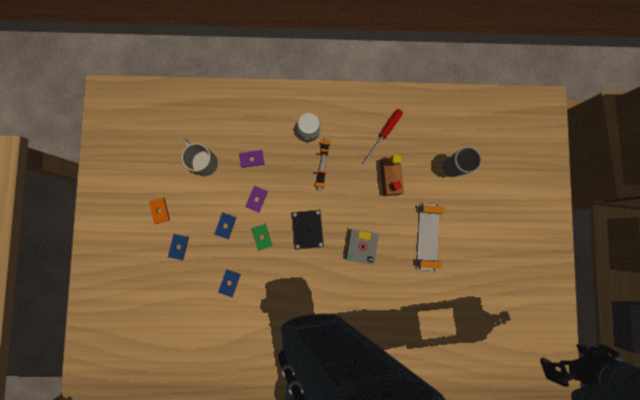

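View pics/side0.png

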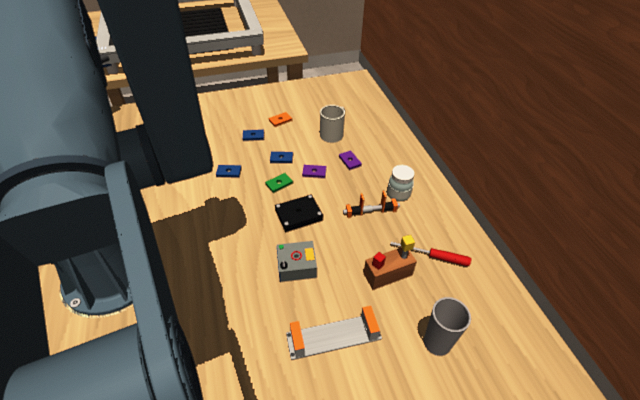

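The top view shows the blue plates at (226,226), (178,247) and (229,283), with the foot at (307,229), ctrl at (362,246), rest at (428,237), stand at (392,177) and bar at (322,164). The green (261,237), orange (159,210) and purple (251,158), (257,199) plates are decoys by colour. A further plate could still be hidden under the arm, so I will check again once it moves.

```bash
cat > h.py <<'E'
import numpy as np, cv2
from bench import *
from scipy.spatial.transform import Rotation as Ro
def ray(c,px,z):
    px=np.atleast_2d(px).astype(float)
    d=np.c_[(px[:,0]-c['cx'])/c['fx'],(px[:,1]-c['cy'])/c['fy'],np.ones(len(px))]@c['R']
    o=-c['R'].T@c['t']
    return o+d*((z-o[2])/d[:,2])[:,None]
def proj(c,X):
    p=np.atleast_2d(X)@c['R'].T+c['t']
    return np.c_[c['fx']*p[:,0]/p[:,2]+c['cx'],c['fy']*p[:,1]/p[:,2]+c['cy']]
COL=dict(blue=((100,120,40),(125,255,255)),orange=((6,150,90),(17,255,255)),yellow=((22,140,90),(34,255,255)),
 red=((0,150,90),(5,255,255)),black=((0,0,0),(180,255,45)))
def blobs(im,c,col,z,amin=30,roi=None):
    """contours of a colour -> list of (area, px centre, world centre, long-axis angle deg, sides mm)"""
    m=cv2.inRange(cv2.cvtColor(im,cv2.COLOR_BGR2HSV),*[np.array(v) for v in COL[col]])
    if roi: k=np.zeros_like(m);k[roi[1]:roi[3],roi[0]:roi[2]]=1;m=m*k
    out=[]
    for q in cv2.findContours(m,cv2.RETR_EXTERNAL,cv2.CHAIN_APPROX_NONE)[0]:
        a=cv2.contourArea(q)
        if a<amin: continue
        W=ray(c,q[:,0,:],z)[:,:2]
        (x,y),(w,h),t=cv2.minAreaRect((W*1000).astype(np.float32))
        if h>w: t+=90
        out.append((a,proj(c,[x/1e3,y/1e3,z])[0].round(0),np.array([x,y]).round(1),round((t+90)%180-90,1),(round(max(w,h)),round(min(w,h)))))
    return out
def tool():
    o=get_obs();q=o['eef_rot'];return o['eef_pos'],Ro.from_quat(np.r_[q[1:],q[0]])
E
python3 - <<'E'
from h import *
c=calibration('top');im=cv2.imread('pics/top0.png')
for col,z in(('blue',.012),('orange',.04),('yellow',.125),('red',.096),('black',.025)):
    for b in blobs(im,c,col,z,8,(90,80,560,300)): print(col,*b)
p,R=tool();w=calibration('wrist')
print(p,R.as_matrix().round(3)); C=-w['R'].T@w['t']
print('cam in tool',R.inv().apply(C-p),'cam axes in tool',(R.as_matrix().T@w['R'].T).round(3),w['fx'])
E
```

```text
blue 271.0 [229. 283.] [322.9 278.5] -17.2 (65, 39)
blue 274.5 [178. 247.] [425.3 431.3] -11.1 (64, 40)
blue 255.0 [225. 225.] [490.3 296.5] -17.1 (63, 40)
orange 126.0 [431. 265.] [ 385.6 -305.3] -89.1 (61, 23)
orange 124.5 [434. 209.] [ 546.4 -316. ] -89.0 (62, 21)
orange 372.0 [159. 210.] [530.  482.9] 16.9 (72, 47)
orange 31.0 [320. 184.] [613.8  19.1] 82.9 (28, 13)
orange 10.5 [321. 171.] [653.8  15.2] 84.0 (24, 9)
orange 452.5 [394. 179.] [ 634.9 -199.3] 5.2 (87, 51)
orange 13.0 [324. 150.] [715.3   7.5] -89.2 (24, 9)
orange 32.5 [325. 142.] [741.8   4.5] 81.6 (30, 14)
yellow 71.5 [364. 235.] [ 468.3 -100.9] 81.6 (33, 19)
yellow 66.0 [397. 158.] [ 678.2 -189.8] -0.1 (25, 22)
red 39.0 [397. 185.] [ 609.5 -195.7] -62.5 (20, 19)
red 161.5 [391. 123.] [ 786.7 -180.5] -34.6 (91, 18)
black 8.0 [418. 263.] [ 391.2 -273.2] -0.5 (14, 6)
black 841.0 [307. 229.] [483.   53.8] 6.1 (104, 81)
black 39.5 [320. 177.] [636.6  17.6] 1.0 (21, 18)
black 62.5 [382. 177.] [ 641.9 -168. ] 4.1 (103, 11)
black 205.0 [450. 167.] [ 676.2 -373.5] 24.4 (60, 51)
black 317.0 [468. 159.] [ 701.8 -427.1] -88.8 (61, 61)
black 12.5 [324. 146.] [730.8   7.1] -89.2 (18, 9)
[ 0.19967436 -0.53869305  0.23047951] [[ 0.938  0.347 -0.   ]
 [ 0.347 -0.938  0.002]
 [ 0.    -0.002 -1.   ]]
cam in tool [ 0.08100748 -0.00113988 -0.14263444] cam axes in tool [[-0.    -0.949 -0.314]
 [ 1.    -0.    -0.   ]
 [-0.    -0.314  0.949]] 282.52690522874525
```

```bash
cat >> h.py <<'E'
def go(x,y,z,yaw,half=True,frm=None):
    """print turn (about tool) then shift (tool axes, mm) to a tool-down pose at x,y,z mm, yaw deg"""
    p,R=tool()
    if frm is not None: p,R=np.array(frm[:3])/1e3,Ro.from_euler('z',frm[3],degrees=True)*Ro.from_euler('x',180,degrees=True)
    T=Ro.from_euler('z',yaw,degrees=True)*Ro.from_euler('x',180,degrees=True)
    r=(R.inv()*T).as_rotvec(); d=T.inv().apply(np.array([x,y,z])/1e3-p)*1e3
    n=int(np.ceil(np.linalg.norm(r)/.17)) or 1;m=int(np.ceil(np.linalg.norm(d)/50)) or 1
    print(f'turn {n}x',(r/n).round(4),f' shift total {d.round(1)} = {m}x',(d/m).round(1))
    return (x,y,z,yaw)
def yawnow():
    return np.degrees(np.arctan2(*tool()[1].as_matrix()[[1,0],0]))
E
python3 -c "
from h import *
f=go(483,54,200,6.1)
go(323,278.5,150,-17.2,frm=f)"
```

```text
turn 2x [-8.000e-04 -1.000e-04  1.241e-01]  shift total [ 344.7 -559.2   30.5] = 14x [ 24.6 -39.9   2.2]
turn 3x [ 0.     -0.      0.1356]  shift total [-219.2 -167.1   50. ] = 6x [-36.5 -27.9   8.3]
```

>>> servo_tool:
  commands: "-0.0008 0 0.124 0 0 0 1; -0.0008 0 0.124 0 0 0 1; 0 0 0 24.6 -39.9 2.2 1; 0 0 0 24.6 -39.9 2.2 1; 0 0 0 24.6 -39.9 2.2 1"

```text
time_s: 0.72
eef_pos: [0.2607, -0.4108, 0.2239]
eef_rot: [0.0, 0.999, 0.053, 0.0]
wrist_force: [1.0, 0.4, -0.1]
opening: 1.002
grasp_force: 0.0
```

>>> servo_tool:
  commands: "0 0 0 24.6 -39.9 2.2 1; 0 0 0 24.6 -39.9 2.2 1; 0 0 0 24.6 -39.9 2.2 1; 0 0 0 24.6 -39.9 2.2 1; 0 0 0 24.6 -39.9 2.2 1"

```text
time_s: 1.35
eef_pos: [0.3617, -0.1993, 0.213]
eef_rot: [0.001, 0.999, 0.053, 0.0]
wrist_force: [0.4, -0.7, -0.6]
opening: 0.999
grasp_force: 0.0
```

>>> servo_tool:
  commands: "0 0 0 24.6 -39.9 2.2 1; 0 0 0 24.6 -39.9 2.2 1; 0 0 0 24.6 -39.9 2.2 1; 0 0 0 24.6 -39.9 2.2 1; 0 0 0 24.6 -39.9 2.2 1"

```text
time_s: 1.98
eef_pos: [0.4628, 0.0122, 0.2017]
eef_rot: [0.001, 0.999, 0.053, 0.0]
wrist_force: [0.7, -0.3, 0.1]
opening: 1.002
grasp_force: 0.0
```

>>> servo_tool:
  commands: "0 0 0 24.6 -39.9 2.2 1; 0 0 0 0 0 0 1; 0 0 0 0 0 0 1"

```text
time_s: 2.35
eef_pos: [0.4822, 0.0528, 0.1992]
eef_rot: [0.001, 0.999, 0.054, -0.0]
wrist_force: [0.1, 0.3, -0.6]
opening: 0.999
grasp_force: 0.0
```

```bash
python3 - <<'E'
from h import *
print(tool()[0],yawnow())
c=calibration('wrist');im=camera('wrist');cv2.imwrite('pics/wfoot.png',im)
np.save('cfoot.npy',c,allow_pickle=True)
for col,z in(('black',.025),('blue',.012)):
    for b in blobs(im,c,col,z,150): print(col,*b)
t=camera('top');cv2.imwrite('pics/top1.png',t)
for b in blobs(t,calibration('top'),'blue',.012,20): print(*b)
E
```

```text
[0.48215908 0.05282159 0.19921709] 6.165558393560507
black 33101.0 [321. 334.] [258.9  28.6] -84.0 (877, 251)
black 1246.0 [306. 165.] [496.2  71. ] -83.2 (54, 53)
black 174.0 [576.  22.] [ 665.8 -178.9] 7.6 (38, 7)
blue 1268.5 [140. 273.] [322.9 280.9] -17.7 (67, 43)
blue 903.0 [ 10. 191.] [424.  426.2] -12.7 (68, 25)
281.0 [229. 283.] [322.6 277.6] -17.2 (65, 41)
273.5 [178. 247.] [425.1 431.4] -11.3 (64, 40)
254.0 [225. 225.] [490.3 296.5] -17.1 (63, 40)
```

View pics/wfoot.png

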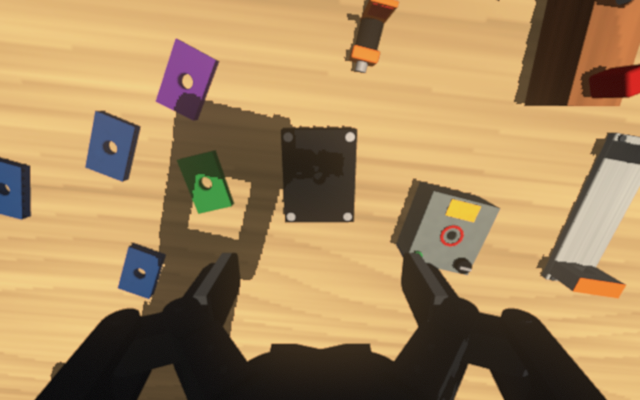

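```bash
python3 - <<'E'
from h import *
c=np.load('cfoot.npy',allow_pickle=True).item();im=cv2.imread('pics/wfoot.png')
g=cv2.cvtColor(im,cv2.COLOR_BGR2GRAY).astype(float);P=[]
for u,v in((287,133),(350,137),(291,216),(347,216)):
    s=g[v-6:v+7,u-6:u+7]; hs=cv2.cvtColor(im,cv2.COLOR_BGR2HSV)[v-6:v+7,u-6:u+7,1]
    w=(s>110)*(hs<60)*1.;yy,xx=np.mgrid[v-6:v+7,u-6:u+7];P.append([(xx*w).sum()/w.sum(),(yy*w).sum()/w.sum()])
P=np.array(P);W=ray(c,P,.025)[:,:2]*1e3;print(P.round(1),W.round(1),W.mean(0).round(1))
d=W[0]-W[2]+W[1]-W[3];print('yaw',np.degrees(np.arctan2(d[1],d[0])),[np.linalg.norm(W[i]-W[j]).round(1) for i,j in((0,1),(2,3),(0,2),(1,3))])
cr=im[115:235,270:370];cr=np.clip(cr.astype(float)*3,0,255).astype(np.uint8)
b=im[90:310,0:250]
cv2.imwrite('pics/fc.png',np.hstack([cv2.resize(cr,(400,480),interpolation=2),cv2.resize(b,(400,480))]))
f=go(324,280,150,-17.4)
E
```

```text
[[  nan   nan]
 [349.6 136.6]
 [290.8 216.4]
 [347.  216.4]] [[  nan   nan]
 [533.2  26.6]
 [432.   84. ]
 [439.2  16.4]] [nan nan]
yaw nan [np.float64(nan), np.float64(67.9), np.float64(nan), np.float64(94.6)]
turn 3x [ 0.0006 -0.      0.1365]  shift total [-219.2 -170.2   49.5] = 6x [-36.5 -28.4   8.3]<stdin>:6: RuntimeWarning: invalid value encountered in scalar divide
```

View pics/fc.png

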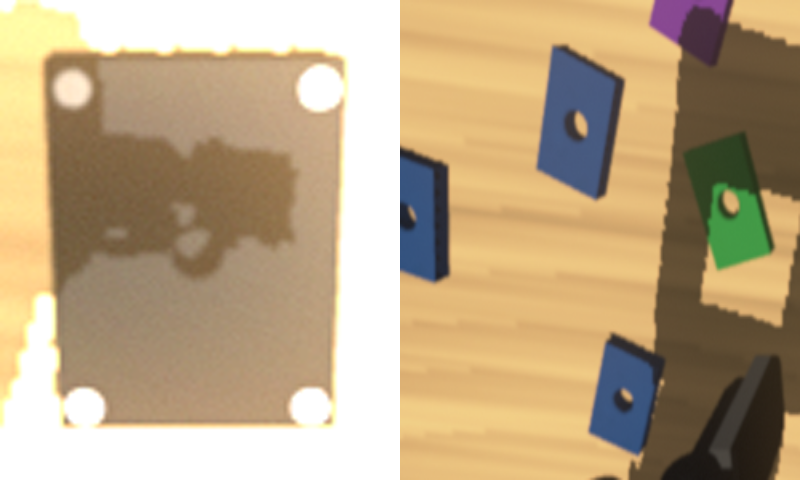

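Crop confirms that the foot is in shadow, with screws at (288,137), (350,137), (291,216) and (347,216), so its centre is about (482.6, 55.3) mm and its yaw 6.1°. There are three blue plates, and the green and purple ones are clearly decoys. Going over the nearest blue plate.

>>> servo_tool:
  commands: "0.0006 0 0.1365 0 0 0 1; 0.0006 0 0.1365 0 0 0 1; 0.0006 0 0.1365 0 0 0 1; 0 0 0 -36.5 -28.4 8.3 1; 0 0 0 -36.5 -28.4 8.3 1"

```text
time_s: 3.08
eef_pos: [0.4295, 0.1282, 0.183]
eef_rot: [-0.0, 0.988, -0.153, 0.001]
wrist_force: [0.2, 0.7, -0.2]
opening: 0.996
grasp_force: 0.0
```

>>> servo_tool:
  commands: "0 0 0 -36.5 -28.4 8.3 1; 0 0 0 -36.5 -28.4 8.3 1; 0 0 0 -36.5 -28.4 8.3 1; 0 0 0 -36.5 -28.4 8.3 1; 0 0 0 0 0 0 1"

```text
time_s: 3.7
eef_pos: [0.3226, 0.2815, 0.1493]
eef_rot: [0.0, 0.989, -0.15, -0.0]
wrist_force: [0.3, 0.1, 0.2]
opening: 0.998
grasp_force: 0.0
```

>>> servo_tool:
  commands: "0 0 0 0 0 0 1"

```text
time_s: 3.82
eef_pos: [0.325, 0.2801, 0.1501]
eef_rot: [-0.0, 0.989, -0.151, 0.001]
wrist_force: [0.2, -0.7, 0.0]
opening: 1.0
grasp_force: 0.0
```

```bash
cat >> h.py <<'E'
def plate(im,c,z,near,zh=None):
    """blue (or given) plate nearest to near (mm): rect centre + yaw on top face, hole centre"""
    bs=blobs(im,c,'blue',z,200); b=min(bs,key=lambda b:np.linalg.norm(b[2]-near)); return b
E
python3 - <<'E'
from h import *
c=calibration('wrist');im=camera('wrist');cv2.imwrite('pics/wp1.png',im)
print(tool()[0],yawnow())
for b in blobs(im,c,'blue',.012,200): print(*b)
E
```

```text
[0.3253978  0.27998856 0.15021288] -17.429983633905252
527.0 [246.  17.] [490.2 296.7] 72.6 (35, 26)
```

View pics/wp1.png

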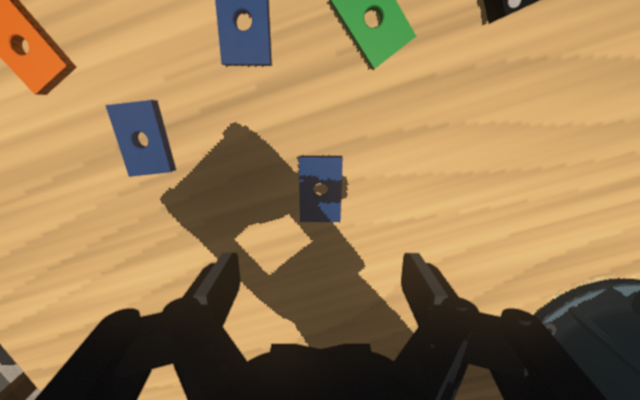

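```bash
python3 - <<'E'
from h import *
import h
c=calibration('wrist');im=cv2.imread('pics/wp1.png');H=cv2.cvtColor(im,cv2.COLOR_BGR2HSV)
for p in((310,165),(335,215),(310,195),(230,40)): print(H[p[1],p[0]])
h.COL['blue']=((100,70,30),(130,255,255))
for b in blobs(im,c,'blue',.012,200): print(*b)
E
sed -i 's/blue=((100,120,40),(125,255,255))/blue=((100,70,30),(130,255,255))/' h.py
```

```text
[110 117 116]
[110 116 114]
[135  21  48]
[110 112 116]
284.5 [328. 212.] [297.8 281.1] 73.7 (23, 22)
837.5 [320. 169.] [344.6 275.3] 72.6 (43, 24)
2991.5 [140. 139.] [425.4 435.2] -10.9 (68, 43)
3050.0 [244.  32.] [480.6 302.8] -17.5 (49, 43)
```

```bash
python3 - <<'E'
from h import *
c=calibration('wrist')
print(ray(c,[[320.3,188.3],[320.3,155.5],[320.3,221.5],[299,190],[342,190]],.012)*1e3)
w=ray(c,[320.3,188.3],.012)[0]*1e3;f=go(w[0],w[1],40,-17.4)
E
```

```text
[[324.78928353 281.25297973  12.        ]
 [357.22354323 271.06161841  12.        ]
 [289.36466945 292.38395805  12.        ]
 [329.65566758 302.86271892  12.        ]
 [316.30382042 260.34965556  12.        ]]
turn 1x [-0.0007 -0.0014 -0.0005]  shift total [ -1.   -1.  110.2] = 3x [-0.3 -0.3 36.7]
```

>>> servo_tool:
  commands: "0 0 0 -2.3 -0.9 40 1; 0 0 0 0 0 40 1; 0 0 0 0 0 40 1; 0 0 0 0 0 27 1; 0 0 0 0 0 0 1"

```text
time_s: 4.5
eef_pos: [0.322, 0.2806, 0.0014]
eef_rot: [0.001, 0.988, -0.152, -0.001]
wrist_force: [0.0, 0.2, 0.5]
opening: 1.001
grasp_force: 0.0
```

>>> servo_tool:
  commands: "0 0 0 0 0 0 0; 0 0 0 0 0 0 0; 0 0 0 0 0 0 0; 0 0 0 0 0 0 0; 0 0 0 0 0 0 0"

```text
time_s: 5.12
eef_pos: [0.324, 0.2829, 0.0046]
eef_rot: [-0.001, 0.989, -0.151, 0.002]
wrist_force: [-0.3, -1.7, 8.4]
opening: 0.493
grasp_force: 59.8
```

>>> servo_tool:
  commands: "0 0 0 0 0 0 0; 0 0 0 0 0 0 0; 0 0 0 0 0 0 0"

```text
time_s: 5.5
eef_pos: [0.324, 0.2829, 0.0045]
eef_rot: [-0.001, 0.989, -0.151, 0.002]
wrist_force: [-1.4, -2.8, 8.4]
opening: 0.492
grasp_force: 59.8
```

```bash
python3 -c "
from h import *
f=go(482.6,55.3,60,6.1)"
```

```text
turn 3x [-0.0005 -0.0011 -0.1362]  shift total [133.5 243.2 -55.5] = 6x [22.3 40.5 -9.2]
```

>>> servo_tool:
  commands: "0 0 0 0 0 -28 0; 0 0 0 0 0 -27.5 0; -0.0005 -0.001 -0.1362 0 0 0 0; -0.0005 -0.001 -0.1362 0 0 0 0; -0.0005 -0.001 -0.1362 0 0 0 0"

```text
time_s: 6.12
eef_pos: [0.3229, 0.2827, 0.0592]
eef_rot: [0.0, 0.998, 0.055, -0.001]
wrist_force: [0.3, 0.5, -0.9]
opening: 0.488
grasp_force: 62.0
```

>>> servo_tool:
  commands: "0 0 0 22.3 40.5 0 0; 0 0 0 22.3 40.5 0 0; 0 0 0 22.3 40.5 0 0; 0 0 0 22.3 40.5 0 0; 0 0 0 22.3 40.5 0 0"

```text
time_s: 6.75
eef_pos: [0.456, 0.0915, 0.0591]
eef_rot: [0.0, 0.999, 0.053, -0.0]
wrist_force: [0.7, -0.0, -1.0]
opening: 0.488
grasp_force: 62.0
```

>>> servo_tool:
  commands: "0 0 0 22.3 40.5 0 0; 0 0 0 0 0 0 0; 0 0 0 0 0 0 0; 0 0 0 0 0 0 0"

```text
time_s: 7.25
eef_pos: [0.4804, 0.0559, 0.0581]
eef_rot: [0.0, 0.999, 0.054, -0.002]
wrist_force: [-0.1, -0.9, -0.9]
opening: 0.488
grasp_force: 62.0
```

```bash
python3 -c "
from h import *
f=go(482.6,55.3,32,6.1)
im=camera('wrist');cv2.imwrite('pics/held.png',im)"
```

```text
turn 1x [0.0004 0.0032 0.0008]  shift total [ 2.1  0.8 26.1] = 1x [ 2.1  0.8 26.1]
```

View pics/held.png

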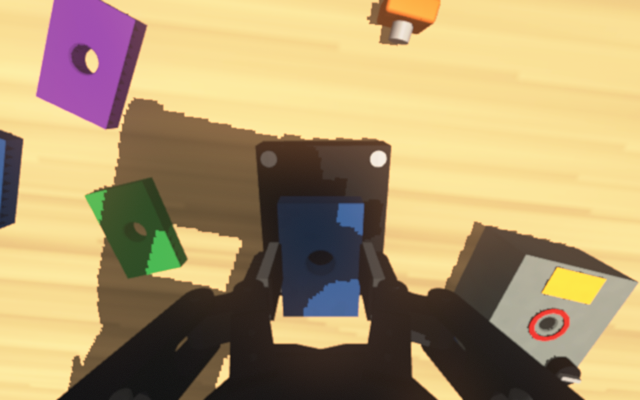

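```bash
python3 -c "
from h import *
c=calibration('wrist');p=tool()[0]
h=ray(c,[[320.5,259.5],[320.5,197.5],[318,317]],p[2]+.0075)*1e3;print(h,h[1:].mean(0))
s=ray(c,[[268.5,158.5],[378,158.5]],.025)*1e3;print(s, s.mean(0)-np.array([47.2,5.05,0]),p)"
```

```text
[[481.83202026  57.03286835  65.6580092 ]
 [517.02010755  60.82847783  65.6580092 ]
 [443.67932529  54.38886023  65.6580092 ]] [480.34971642  57.60866903  65.6580092 ]
[[525.78390277  94.40963645  25.        ]
 [533.09519968  26.33455031  25.        ]] [482.23955122  55.32209338  25.        ] [0.48056227 0.05591578 0.05815801]
```

>>> servo_tool:
  commands: "0 0.003 0 1.3 2.1 0 0; 0 0 0 0 0 13 0; 0 0 0 0 0 13 0; 0 0 0 0 0 1 0; 0 0 0 0 0 0 0"

```text
time_s: 7.92
eef_pos: [0.4823, 0.053, 0.0306]
eef_rot: [0.0, 0.999, 0.053, -0.001]
wrist_force: [-0.2, -0.7, -0.7]
opening: 0.491
grasp_force: 62.0
```

>>> servo_tool:
  commands: "0 0 0 0 0 1.5 0; 0 0 0 0 0 0 0; 0 0 0 0 0 0 0"

```text
time_s: 8.3
eef_pos: [0.4829, 0.0529, 0.0297]
eef_rot: [0.0, 0.999, 0.053, 0.0]
wrist_force: [-0.5, 0.4, -0.4]
opening: 0.492
grasp_force: 62.0
```

>>> servo_tool:
  commands: "0 0 0 0 0 1 0; 0 0 0 0 0 0 0; 0 0 0 0 0 0 0"

```text
time_s: 8.68
eef_pos: [0.483, 0.0529, 0.0296]
eef_rot: [0.0, 0.999, 0.053, 0.0]
wrist_force: [-4.5, -0.6, 9.1]
opening: 0.49
grasp_force: 63.1
```

>>> servo_tool:
  commands: "0 0 0 0 0 1 0; 0 0 0 0 0 0 0; 0 0 0 0 0 0 0"

```text
time_s: 9.05
eef_pos: [0.483, 0.0529, 0.0295]
eef_rot: [0.0, 0.999, 0.053, 0.0]
wrist_force: [-7.8, -0.5, 21.6]
opening: 0.488
grasp_force: 64.3
```

>>> servo_tool:
  commands: "0 0 0 0 0 -1.5 0; 0 0 0 0 0 0 1; 0 0 0 0 0 0 1; 0 0 0 0 0 0 1; 0 0 0 0 0 0 1"

```text
time_s: 9.68
eef_pos: [0.4828, 0.0529, 0.029]
eef_rot: [0.0, 0.999, 0.053, 0.0]
wrist_force: [1.1, 0.3, 0.3]
opening: 0.998
grasp_force: 0.0
```

>>> servo_tool:
  commands: "0 0 0 0 0 -40 1; 0 0 0 0 0 -40 1; 0 0 0 0 0 -40 1; 0 0 0 0 0 0 1; 0 0 0 0 0 0 1"

```text
time_s: 10.3
eef_pos: [0.4823, 0.0531, 0.1485]
eef_rot: [0.0, 0.999, 0.053, -0.0]
wrist_force: [-0.3, -1.5, -0.8]
opening: 0.999
grasp_force: 0.0
```

```bash
python3 - <<'E'
from h import *
c=calibration('wrist');im=camera('wrist');cv2.imwrite('pics/st1.png',im);np.save('c1.npy',c,allow_pickle=True)
print(tool()[0]*1e3,yawnow())
for b in blobs(im,c,'blue',.037,200): print(*b)
u,v=proj(c,[.483,.053,.03])[0].astype(int);print(u,v)
cr=im[v-80:v+80,u-80:u+80].astype(float)*2
cv2.imwrite('pics/st1c.png',cv2.resize(np.clip(cr,0,255).astype(np.uint8),(560,560),interpolation=2))
E
```

```text
[481.83742463  53.11920166 147.89831291] 6.066450776920735
1606.0 [320. 204.] [473.2  53. ] 5.6 (54, 45)
253.5 [324. 164.] [512.4  54.3] -84.0 (37, 9)
2936.0 [ 74. 155.] [496.9 278.6] -17.4 (63, 39)
321 192
```

View pics/st1c.png

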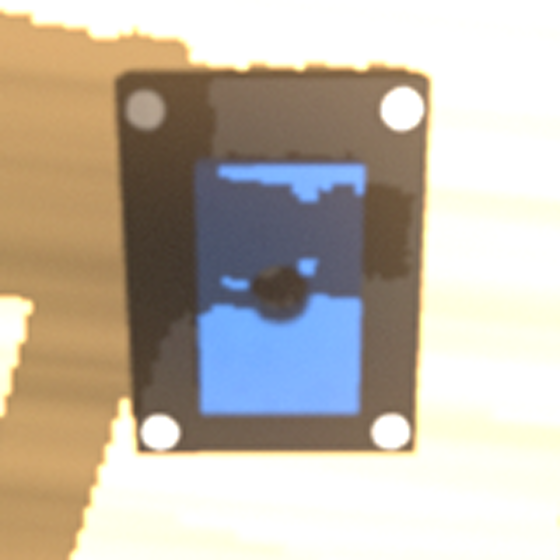

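```bash
python3 - <<'E'
from h import *
c=np.load('c1.npy',allow_pickle=True).item()
f=lambda q:np.array(q)/3.5+[241,112]-.36
S=ray(c,f([(145,109),(402,107),(160,432),(391,431)]),.025)[:,:2]*1e3
P=ray(c,f([(195,163),(366,163),(360,412),(200,413)]),.037)[:,:2]*1e3
H=ray(c,f([(279,290)]),.037)[0,:2]*1e3
print(S.round(1),S.mean(0),P.round(1),P.mean(0),H)
d=S[0]-S[2]+S[1]-S[3];print(np.degrees(np.arctan2(d[1],d[0])))
go(490.2,296.7,150,-17.2)
E
```

```text
[[525.8  94.5]
 [533.5  26.5]
 [431.9  84.1]
 [439.4  16.1]] [482.6490482   55.29040798] [[515.1  79.3]
 [519.7  35.4]
 [449.8  27.7]
 [444.8  72.3]] [482.34524773  53.67353929] [483.13416432  54.09228263]
6.320555704999365
turn 3x [0.0002 0.0006 0.1354]  shift total [ -64.  -235.2   -2.1] = 5x [-12.8 -47.   -0.4]
```

Screws and plate corners give the foot at (482.6,55.3) and plate 1 at about (482.6,53.9), so it is 1.4 mm off in y, which is acceptable. I will aim the next ones at TCP y=54.1. Going to the plate at (490,297).

>>> servo_tool:
  commands: "0 0 0.1355 0 0 0 1; 0 0 0.1355 0 0 0 1; 0 0 0.1355 0 0 0 1; 0 0 0 -12.8 -47 0 1; 0 0 0 -12.8 -47 0 1"

```text
time_s: 10.98
eef_pos: [0.4853, 0.1509, 0.1473]
eef_rot: [0.001, 0.989, -0.151, -0.001]
wrist_force: [0.7, -0.1, 0.1]
opening: 1.0
grasp_force: 0.0
```

>>> servo_tool:
  commands: "0 0 0 -12.8 -47 0 1; 0 0 0 -12.8 -47 0 1; 0 0 0 -12.8 -47 0 1; 0 0 0 0 0 0 1; 0 0 0 0 0 0 1"

```text
time_s: 11.6
eef_pos: [0.4902, 0.2959, 0.1473]
eef_rot: [0.001, 0.989, -0.149, -0.001]
wrist_force: [0.9, -0.2, 0.4]
opening: 1.001
grasp_force: 0.0
```

```bash
python3 - <<'E'
from h import *
c=calibration('wrist');im=camera('wrist')
print(tool()[0]*1e3,yawnow())
for b in blobs(im,c,'blue',.012,100): print(*b)
u,v=proj(c,[.490,.297,.012])[0].astype(int);print(u,v)
cr=im[v-60:v+60,u-60:u+60].astype(float)*2
cv2.imwrite('pics/p2c.png',cv2.resize(np.clip(cr,0,255).astype(np.uint8),(480,480),interpolation=2))
E
```

```text
[490.53553165 295.40096946 147.65623874] -17.2451821289843
320.5 [325. 210.] [465.8 299.3] 72.7 (24, 20)
873.0 [316. 168.] [511.4 294.1] 71.3 (42, 25)
4892.0 [585. 126.] [474.2  36.1] 6.2 (82, 58)
319 188
```

View pics/p2c.png

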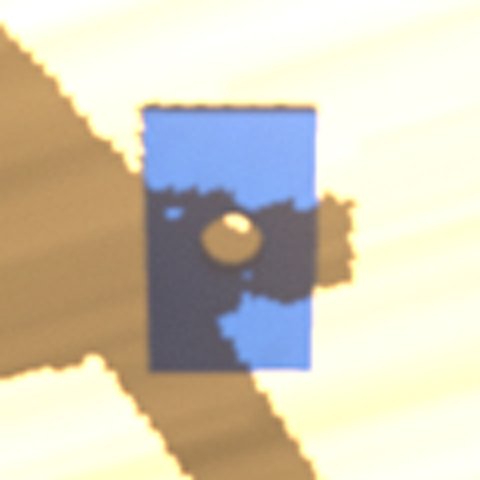

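```bash
cat >> h.py <<'E'
def corners(c,q,o,s,z):
    P=ray(c,np.array(q)/s+o-.4,z)[:,:2]*1e3;d=P[0]-P[3]+P[1]-P[2]
    print('centre',P.mean(0).round(1),'yaw',np.degrees(np.arctan2(d[1],d[0])).round(1))
    return P.mean(0)
E
python3 - <<'E'
from h import *
c=calibration('wrist')
m=corners(c,[(144,110),(316,110),(310,369),(150,371)],[259,128],4,.012)
go(m[0],m[1]-1,6,-17.2)
E
```

```text
centre [490.9 300.5] yaw -17.5
turn 1x [ 0.0024  0.0013 -0.0008]  shift total [ -0.9  -4.  141.7] = 3x [-0.3 -1.3 47.2]
```

>>> servo_tool:
  commands: "0.0024 0.0013 0.003 -0.9 -4 45 1; 0 0 0 0 0 45 1; 0 0 0 0 0 35 1; 0 0 0 0 0 16 1; 0 0 0 0 0 0 1"

```text
time_s: 12.28
eef_pos: [0.4914, 0.2996, 0.0072]
eef_rot: [-0.0, 0.988, -0.152, 0.0]
wrist_force: [0.0, -0.1, 1.0]
opening: 1.002
grasp_force: 0.0
```

>>> servo_tool:
  commands: "0 0 0 0 0 0 0; 0 0 0 0 0 0 0; 0 0 0 0 0 0 0; 0 0 0 0 0 0 0; 0 0 0 0 0 0 0"

```text
time_s: 12.9
eef_pos: [0.4953, 0.3015, 0.0118]
eef_rot: [-0.002, 0.989, -0.151, 0.004]
wrist_force: [-0.5, 0.0, 13.7]
opening: -0.002
grasp_force: 7.0
```

>>> servo_tool:
  commands: "0 0 0 0 0 0 0; 0 0 0 0 0 0 0; 0 0 0 0 0 0 0"

```text
time_s: 13.28
eef_pos: [0.4953, 0.3016, 0.0118]
eef_rot: [-0.002, 0.989, -0.151, 0.004]
wrist_force: [-1.1, -1.3, 13.8]
opening: -0.004
grasp_force: 7.2
```

```bash
python3 - <<'E'
from h import *
print(tool()[0]*1e3)
go(482.8,54,70,6.2)
E
```

```text
[495.27512013 301.63045779  11.82481106]
turn 3x [-0.0014 -0.0031 -0.1371]  shift total [-39.1 244.8 -58.2] = 6x [-6.5 40.8 -9.7]
```

>>> servo_tool:
  commands: "0.002 -0.004 0 0 0 -10 0; 0 0 0 0 0 -10 1; 0 0 0 0 0 -10 1; 0 0 0 0 0 -55 1; 0 0 0 0 0 -55 1"

```text
time_s: 13.9
eef_pos: [0.4911, 0.2998, 0.1491]
eef_rot: [-0.002, 0.988, -0.151, -0.002]
wrist_force: [0.8, 0.1, 1.0]
opening: 0.85
grasp_force: 0.0
```

>>> servo_tool:
  commands: "0 0 0 0 0 0 1; 0 0 0 0 0 0 1"

```text
time_s: 14.15
eef_pos: [0.4915, 0.2999, 0.1479]
eef_rot: [-0.002, 0.989, -0.151, -0.001]
wrist_force: [0.3, -0.1, -0.7]
opening: 1.0
grasp_force: 0.0
```

```bash
cat >> h.py <<'E'
def notwood(im,c,z,X,r=60):
    """non-wood blob around world point X (mm): rect on plane z"""
    u,v=proj(c,[X[0]/1e3,X[1]/1e3,z])[0].astype(int)
    H=cv2.cvtColor(im,cv2.COLOR_BGR2HSV).astype(int)
    m=~((H[...,0]>8)&(H[...,0]<32)&(H[...,1]>45))
    k=np.zeros(m.shape,np.uint8);k[v-r:v+r,u-r:u+r]=m[v-r:v+r,u-r:u+r]
    k=cv2.morphologyEx(k,cv2.MORPH_OPEN,np.ones((5,5)))
    q=max(cv2.findContours(k,cv2.RETR_EXTERNAL,cv2.CHAIN_APPROX_NONE)[0],key=cv2.contourArea)
    (x,y),s,t=cv2.minAreaRect((ray(c,q[:,0],z)[:,:2]*1e3).astype(np.float32))
    if s[1]>s[0]: t+=90
    print('rect',round(x,1),round(y,1),'yaw',round((t+90)%180-90,1),np.round(s,1));return x,y
E
python3 - <<'E'
from h import *
c=calibration('wrist');im=camera('wrist');cv2.imwrite('pics/p2b.png',im)
print(tool()[0]*1e3,yawnow())
x,y=notwood(im,c,.012,(491,299.5))
go(x,y-1,3,-17.5)
E
```

```text
[490.83899309 299.69550822 146.78098194] -17.388617661199312
rect 491.9 303.7 yaw -17.3 [44.5 70.4]
turn 1x [-0.0025  0.004   0.0019]  shift total [ 1.000e-01 -3.100e+00  1.438e+02] = 3x [ 0.  -1.  47.9]
```

>>> servo_tool:
  commands: "-0.0025 0.004 0 0.1 -3.1 45 1; 0 0 0 0 0 45 1; 0 0 0 0 0 38 1; 0 0 0 0 0 17 1; 0 0 0 0 0 0 1"

```text
time_s: 14.82
eef_pos: [0.4915, 0.3026, 0.0011]
eef_rot: [0.0, 0.988, -0.151, -0.001]
wrist_force: [-0.1, -0.6, 1.1]
opening: 0.996
grasp_force: 0.0
```

>>> servo_tool:
  commands: "0 0 0 0 0 0 0; 0 0 0 0 0 0 0; 0 0 0 0 0 0 0; 0 0 0 0 0 0 0; 0 0 0 0 0 0 0"

```text
time_s: 15.45
eef_pos: [0.4946, 0.3038, 0.005]
eef_rot: [-0.001, 0.988, -0.151, 0.003]
wrist_force: [-0.3, 0.3, 6.1]
opening: 0.496
grasp_force: 60.8
```

>>> servo_tool:
  commands: "0 0 0 0 0 0 0; 0 0 0 0 0 0 0; 0 0 0 0 0 0 0"

```text
time_s: 15.82
eef_pos: [0.4945, 0.3038, 0.005]
eef_rot: [-0.001, 0.989, -0.151, 0.003]
wrist_force: [-0.2, -0.5, 6.1]
opening: 0.487
grasp_force: 60.8
```

```bash
python3 - <<'E'
from h import *
print(tool()[0]*1e3)
go(482.8,54.2,70,6.2)
E
```

```text
[494.53725507 303.80179125   4.98920897]
turn 3x [-0.0008 -0.0017 -0.1372]  shift total [-38.6 246.9 -65. ] = 6x [ -6.4  41.1 -10.8]
```

>>> servo_tool:
  commands: "0 0 0 0 0 -33 0; 0 0 0 0 0 -32 0; -0.0008 -0.0017 -0.1372 0 0 0 0; -0.0008 -0.0017 -0.1372 0 0 0 0; -0.0008 -0.0017 -0.1372 0 0 0 0"

```text
time_s: 16.45
eef_pos: [0.4932, 0.3033, 0.0689]
eef_rot: [0.0, 0.998, 0.056, -0.001]
wrist_force: [-0.6, -0.1, 0.1]
opening: 0.486
grasp_force: 61.3
```

>>> servo_tool:
  commands: "0 0 0 -6.4 41.1 0 0; 0 0 0 -6.4 41.1 0 0; 0 0 0 -6.4 41.1 0 0; 0 0 0 -6.4 41.1 0 0; 0 0 0 -6.4 41.1 0 0"

```text
time_s: 17.08
eef_pos: [0.4835, 0.0942, 0.0691]
eef_rot: [0.001, 0.999, 0.054, -0.001]
wrist_force: [0.4, 0.0, -1.3]
opening: 0.489
grasp_force: 61.3
```

>>> servo_tool:
  commands: "0 0 0 -6.4 41.1 0 0; 0 0 0 0 0 0 0; 0 0 0 0 0 0 0; 0 0 0 0 0 0 0"

```text
time_s: 17.58
eef_pos: [0.4814, 0.0548, 0.0685]
eef_rot: [0.0, 0.999, 0.055, -0.001]
wrist_force: [0.1, -0.6, -0.9]
opening: 0.489
grasp_force: 61.3
```

```bash
python3 - <<'E'
from h import *
c=calibration('wrist');im=camera('wrist');cv2.imwrite('pics/held2.png',im)
p=tool()[0];print(p*1e3,yawnow(),calibration('wrist')['t']-c['t'])
go(482.8,54.2,44,6.2)
for u in(300,320,340):
    I=im[150:335,u].astype(int);b=(I[:,0]-I[:,2])  # blue minus red
    print(u,[(150+i,int(b[i]),int(I[i].sum()//3)) for i in range(30,185,3)])
E
```

```text
[481.35922789  54.8595035   68.39069355] 6.27466344514595 [-7.67714618e-05 -4.63297222e-05 -2.23430818e-05]
turn 1x [0.0007 0.003  0.0013]  shift total [ 1.4  0.8 24.4] = 1x [ 1.4  0.8 24.4]
300 [(180, 6, 49), (183, 16, 51), (186, 17, 52), (189, 19, 50), (192, 19, 50), (195, 21, 48), (198, 17, 44), (201, 15, 42), (204, 18, 41), (207, 26, 47), (210, 27, 47), (213, 28, 47), (216, 28, 46), (219, 28, 46), (222, 29, 47), (225, 29, 46), (228, 29, 45), (231, 30, 46), (234, 28, 46), (237, 30, 45), (240, 28, 46), (243, 29, 46), (246, 28, 47), (249, 27, 47), (252, 28, 47), (255, 27, 48), (258, 26, 48), (261, 26, 48), (264, 25, 48), (267, 24, 49), (270, 24, 49), (273, 23, 50), (276, 22, 51), (279, 23, 51), (282, 23, 51), (285, 20, 52), (288, 18, 53), (291, 18, 52), (294, 16, 53), (297, 16, 54), (300, 14, 54), (303, 13, 56), (306, 12, 54), (309, 11, 55), (312, 20, 62), (315, 21, 60), (318, -102, 179), (321, -105, 200), (324, -101, 205), (327, -99, 208), (330, -100, 207), (333, -101, 205)]
320 [(180, 5, 51), (183, 13, 55), (186, 15, 54), (189, 16, 52), (192, 18, 52), (195, 20, 52), (198, 15, 46),
[... 815 characters left out ...]
 7, 48), (204, 17, 54), (207, 56, 84), (210, 82, 104), (213, 84, 105), (216, 85, 105), (219, 89, 109), (222, 90, 110), (225, 30, 57), (228, 21, 51), (231, 22, 51), (234, 22, 51), (237, 22, 50), (240, 23, 50), (243, 22, 51), (246, 23, 51), (249, 23, 50), (252, 23, 51), (255, 23, 49), (258, 23, 51), (261, 22, 52), (264, 22, 52), (267, 21, 51), (270, 21, 51), (273, 20, 52), (276, 19, 53), (279, 25, 58), (282, 60, 85), (285, 84, 108), (288, 84, 109), (291, 83, 109), (294, 82, 109), (297, 82, 109), (300, 81, 111), (303, 78, 109), (306, 78, 108), (309, 77, 109), (312, 77, 109), (315, 79, 108), (318, -89, 193), (321, -98, 209), (324, -103, 201), (327, -103, 200), (330, -102, 204), (333, -102, 204)]
```

```bash
python3 - <<'E'
from h import *
c=calibration('wrist');im=cv2.imread('pics/held2.png');p,R=tool()
h=ray(c,[[320,205.5],[319,317]],p[2]+.007);print(h*1e3,R.inv().apply(h-p)*1e3)
a=im[140:340,220:420];b=cv2.imread('pics/held.png')[140:340,220:420]
o=np.hstack([a,b]).astype(float)*2.2
cv2.imwrite('pics/h2c.png',cv2.resize(np.clip(o,0,255).astype(np.uint8),(800,400),interpolation=2))
E
```

```text
[[513.35607854  59.60729057  75.39069355]
 [444.10883377  52.62138444  75.39069355]] [[ 32.30302367  -1.21762359  -7.09732258]
 [-37.29259986  -1.84206425  -6.88983555]]
```

View pics/h2c.png

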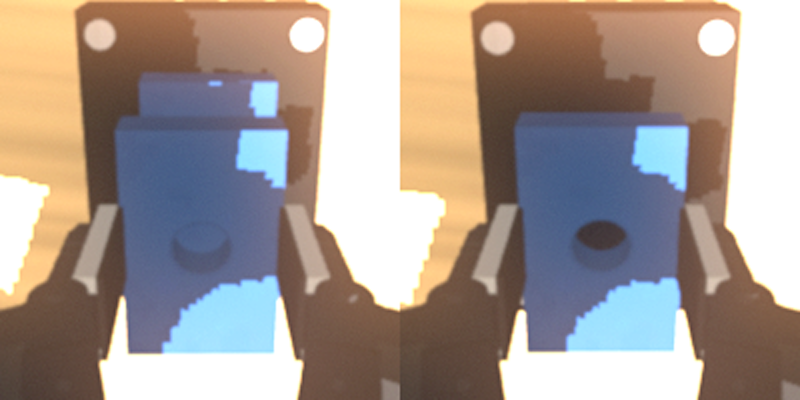

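>>> servo_tool:
  commands: "0.0007 0.003 0 2.4 0.8 0 0; 0 0 0 0 0 13 0; 0 0 0 0 0 12 0; 0 0 0 0 0 1 0; 0 0 0 0 0 0 0"

```text
time_s: 18.25
eef_pos: [0.4834, 0.0534, 0.0418]
eef_rot: [-0.0, 0.999, 0.054, -0.001]
wrist_force: [0.1, 0.3, -0.9]
opening: 0.487
grasp_force: 67.8
```

>>> servo_tool:
  commands: "0 0 0 0 0 1.5 0; 0 0 0 0 0 0 0; 0 0 0 0 0 0 0"

```text
time_s: 18.62
eef_pos: [0.4839, 0.0533, 0.0409]
eef_rot: [0.0, 0.999, 0.054, 0.0]
wrist_force: [0.6, -0.2, -1.9]
opening: 0.493
grasp_force: 67.8
```

>>> servo_tool:
  commands: "0 0 0 0 0 1 0; 0 0 0 0 0 0 0; 0 0 0 0 0 0 0"

```text
time_s: 19.0
eef_pos: [0.484, 0.0533, 0.0406]
eef_rot: [0.0, 0.999, 0.054, 0.0]
wrist_force: [-3.2, 0.0, 6.7]
opening: 0.487
grasp_force: 68.6
```

>>> servo_tool:
  commands: "0 0 0 0 -0.7 -1 0; 0 0 0 0 0 0 0; 0 0 0 0 0 0 1; 0 0 0 0 0 0 1; 0 0 0 0 0 0 1"

```text
time_s: 19.62
eef_pos: [0.4838, 0.054, 0.0408]
eef_rot: [0.0, 0.999, 0.054, -0.0]
wrist_force: [0.6, 0.5, -0.6]
opening: 1.003
grasp_force: 0.0
```

>>> servo_tool:
  commands: "0 0 0 0 0 0 1; 0 0 0 0 0 -35 1; 0 0 0 0 0 -35 1; 0 0 0 0 0 -37 1; 0 0 0 0 0 0 1"

```text
time_s: 20.25
eef_pos: [0.4862, 0.0538, 0.151]
eef_rot: [0.001, 0.999, 0.054, 0.003]
wrist_force: [0.3, 0.7, 0.4]
opening: 0.997
grasp_force: 0.0
```

```bash
python3 - <<'E'
from h import *
c=calibration('wrist');im=camera('wrist');cv2.imwrite('pics/st2.png',im);np.save('c2.npy',c,allow_pickle=True)
print(tool()[0]*1e3,yawnow())
go(425.3,432,150,-11.2)
E
```

```text
[484.80138279  53.91102296 149.09704217] 6.191490431777346
turn 2x [ 0.0002 -0.0016  0.1518]  shift total [-131.8 -359.3   -0.9] = 8x [-16.5 -44.9  -0.1]
```

Now the third plate.

>>> servo_tool:
  commands: "0 -0.0016 0.1518 0 0 0 1; 0 -0.0016 0.1518 0 0 0 1; 0 0 0 -16.5 -44.9 0 1; 0 0 0 -16.5 -44.9 0 1; 0 0 0 -16.5 -44.9 0 1"

```text
time_s: 20.92
eef_pos: [0.4601, 0.1968, 0.1463]
eef_rot: [0.0, 0.995, -0.098, -0.003]
wrist_force: [0.9, 0.1, 0.2]
opening: 0.998
grasp_force: 0.0
```

>>> servo_tool:
  commands: "0 0 0 -16.5 -44.9 0 1; 0 0 0 -16.5 -44.9 0 1; 0 0 0 -16.5 -44.9 0 1; 0 0 0 -16.5 -44.9 0 1; 0 0 0 -16.5 -44.9 0 1"

```text
time_s: 21.55
eef_pos: [0.4228, 0.433, 0.146]
eef_rot: [0.001, 0.995, -0.098, -0.003]
wrist_force: [0.3, -0.1, 0.2]
opening: 1.001
grasp_force: 0.0
```

>>> servo_tool:
  commands: "0 0 0 0 0 0 1; 0 0 0 0 0 0 1"

```text
time_s: 21.8
eef_pos: [0.4233, 0.4312, 0.1463]
eef_rot: [0.001, 0.995, -0.097, -0.003]
wrist_force: [-0.2, -0.8, 0.3]
opening: 0.999
grasp_force: 0.0
```

```bash
python3 - <<'E'
from h import *
c=calibration('wrist');im=camera('wrist');cv2.imwrite('pics/p3.png',im)
print(tool()[0]*1e3,yawnow())
x,y=notwood(im,c,.012,(425.3,433))
go(x,y-1,3,-11.2)
E
```

```text
[423.6491702  430.84835114 146.67628167] -11.230828865591816
rect 425.8 436.3 yaw -11.4 [43.2 69.8]
turn 1x [ 0.0026  0.0048 -0.0005]  shift total [  1.3  -4.8 143.7] = 3x [ 0.4 -1.6 47.9]
```

>>> servo_tool:
  commands: "0.0026 0.0048 0 1.3 -4.8 45 1; 0 0 0 0 0 45 1; 0 0 0 0 0 38 1; 0 0 0 0 0 16.5 1; 0 0 0 0 0 0 1"

```text
time_s: 22.48
eef_pos: [0.4261, 0.4355, 0.0027]
eef_rot: [-0.0, 0.995, -0.098, 0.0]
wrist_force: [0.3, 0.0, 0.3]
opening: 1.005
grasp_force: 0.0
```

>>> servo_tool:
  commands: "0 0 0 0 0 0 0; 0 0 0 0 0 0 0; 0 0 0 0 0 0 0; 0 0 0 0 0 0 0; 0 0 0 0 0 0 0"

```text
time_s: 23.1
eef_pos: [0.4276, 0.4376, 0.0056]
eef_rot: [-0.002, 0.995, -0.098, 0.002]
wrist_force: [0.3, -0.7, 7.0]
opening: 0.483
grasp_force: 60.4
```

>>> servo_tool:
  commands: "0 0 0 0 0 0 0; 0 0 0 0 0 0 0; 0 0 0 0 0 0 0"

```text
time_s: 23.48
eef_pos: [0.4276, 0.4376, 0.0056]
eef_rot: [-0.002, 0.995, -0.098, 0.002]
wrist_force: [-0.9, -0.1, 6.0]
opening: 0.489
grasp_force: 60.4
```

```bash
python3 - <<'E'
from h import *
print(tool()[0]*1e3)
go(482.8,54.2,80,6.2)
E
```

```text
[427.55279839 437.56131894   5.61431905]
turn 2x [-0.0018 -0.0022 -0.1518]  shift total [ 13.5 387.1 -74.4] = 8x [ 1.7 48.4 -9.3]
```

>>> servo_tool:
  commands: "0 0 0 0 0 -37 0; 0 0 0 0 0 -37 0; -0.0018 -0.0022 -0.1518 0 0 0 0; -0.0018 -0.0022 -0.1518 0 0 0 0; 0 0 0 1.7 48.4 0 0"

```text
time_s: 24.1
eef_pos: [0.4334, 0.3905, 0.0788]
eef_rot: [-0.0, 0.998, 0.057, -0.0]
wrist_force: [0.7, -0.9, -1.6]
opening: 0.485
grasp_force: 61.5
```

>>> servo_tool:
  commands: "0 0 0 1.7 48.4 0 0; 0 0 0 1.7 48.4 0 0; 0 0 0 1.7 48.4 0 0; 0 0 0 1.7 48.4 0 0; 0 0 0 1.7 48.4 0 0"

```text
time_s: 24.72
eef_pos: [0.4681, 0.1476, 0.0787]
eef_rot: [0.001, 0.999, 0.054, -0.001]
wrist_force: [1.2, -0.0, -0.7]
opening: 0.487
grasp_force: 61.5
```

>>> servo_tool:
  commands: "0 0 0 1.7 48.4 0 0; 0 0 0 1.7 48.4 0 0; 0 0 0 0 0 0 0; 0 0 0 0 0 0 0; 0 0 0 0 0 0 0"

```text
time_s: 25.35
eef_pos: [0.4812, 0.0541, 0.0781]
eef_rot: [0.001, 0.999, 0.055, -0.001]
wrist_force: [-0.2, -0.3, -0.9]
opening: 0.487
grasp_force: 61.5
```

```bash
python3 - <<'E'
from h import *
c=calibration('wrist');im=camera('wrist');cv2.imwrite('pics/held3.png',im)
p,R=tool();print(p*1e3,yawnow())
I=im.astype(int)
for u in(300,320,340):
    g=I[185:330,u].sum(1)//3;b=I[185:330,u,0]-I[185:330,u,2]
    print(u,'grey front',[int(x) for x in g[5:40]],'back',[185+i for i in range(1,145) if b[i-1]>0 and b[i]<-40])
go(484.2,54.2,56,6.2)
E
```

```text
[481.23207344  54.18278909  78.07112529] 6.2919927129791455
300 grey front [49, 49, 49, 49, 49, 48, 47, 44, 42, 43, 41, 43, 42, 42, 45, 47, 47, 47, 47, 48, 47, 47, 47, 47, 47, 47, 47, 46, 46, 47, 46, 47, 47, 46, 47] back [316]
320 grey front [52, 52, 51, 51, 51, 51, 50, 47, 44, 45, 44, 44, 43, 45, 48, 48, 49, 49, 49, 49, 48, 48, 48, 49, 48, 47, 49, 48, 48, 48, 47, 48, 48, 47, 48] back [316]
340 grey front [57, 56, 57, 55, 56, 56, 53, 51, 48, 49, 48, 49, 50, 64, 92, 107, 111, 111, 111, 111, 111, 110, 110, 110, 110, 109, 109, 110, 110, 109, 107, 95, 84, 79, 66] back [316]
turn 1x [0.0013 0.0028 0.0016]  shift total [ 3.   0.3 22.1] = 1x [ 3.   0.3 22.1]
```

>>> servo_tool:
  commands: "0.001 0.003 0 2 -0.4 0 0; 0 0 0 0 0 12 0; 0 0 0 0 0 12 0; 0 0 0 0 0 0 0; 0 0 0 0 0 0 0"

```text
time_s: 26.02
eef_pos: [0.483, 0.0537, 0.0533]
eef_rot: [0.0, 0.999, 0.054, -0.0]
wrist_force: [1.0, -0.3, -1.5]
opening: 0.483
grasp_force: 69.1
```

>>> servo_tool:
  commands: "0 0 0 0 0 1.2 0; 0 0 0 0 0 0 0; 0 0 0 0 0 0 0"

```text
time_s: 26.4
eef_pos: [0.4831, 0.0537, 0.0532]
eef_rot: [0.0, 0.999, 0.054, -0.0]
wrist_force: [-4.2, 0.3, 7.9]
opening: 0.484
grasp_force: 70.1
```

>>> servo_tool:
  commands: "0 0 0 0 0 0.8 0; 0 0 0 0 0 0 0; 0 0 0 0 0 0 0"

```text
time_s: 26.78
eef_pos: [0.4831, 0.0537, 0.0531]
eef_rot: [0.0, 0.999, 0.054, -0.0]
wrist_force: [-7.6, -0.3, 17.6]
opening: 0.488
grasp_force: 71.0
```

Contact. Release, rise and check the stack.

>>> servo_tool:
  commands: "0 0 0 0 0 -2 0; 0 0 0 0 0 0 1; 0 0 0 0 0 0 1; 0 0 0 0 0 0 1; 0 0 0 0 0 0 1"

```text
time_s: 27.4
eef_pos: [0.4834, 0.0537, 0.0539]
eef_rot: [0.0, 0.999, 0.054, 0.0]
wrist_force: [0.3, 0.8, -0.5]
opening: 0.999
grasp_force: 0.0
```

>>> servo_tool:
  commands: "0 0 0 -10 0 -35 1; 0 0 0 -10 0 -35 1; 0 0 0 -10 0 -40 1; 0 0 0 0 0 0 1; 0 0 0 0 0 0 1"

```text
time_s: 28.02
eef_pos: [0.4534, 0.0505, 0.1636]
eef_rot: [0.0, 0.999, 0.054, 0.0]
wrist_force: [-0.9, -0.8, 0.0]
opening: 1.002
grasp_force: 0.0
```

```bash
python3 - <<'E'
from h import *
c=calibration('wrist');im=camera('wrist');cv2.imwrite('pics/st3.png',im);np.save('c3.npy',c,allow_pickle=True)
print(tool()[0]*1e3,yawnow())
c2=np.load('c2.npy',allow_pickle=True).item();i2=cv2.imread('pics/st2.png')
o=[]
for k,cc,z in((i2,c2,.049),(im,c,.061)):
    u,v=proj(cc,[.483,.054,z])[0].astype(int);print(u,v)
    o.append(k[v-65:v+65,u-65:u+65])
o=np.hstack(o).astype(float)*2
cv2.imwrite('pics/st3c.png',cv2.resize(np.clip(o,0,255).astype(np.uint8),(800,400),interpolation=2))
E
```

```text
[452.97363524  50.57615636 162.99581346] 6.185539294874305
320 202
321 166
```

View pics/st3c.png

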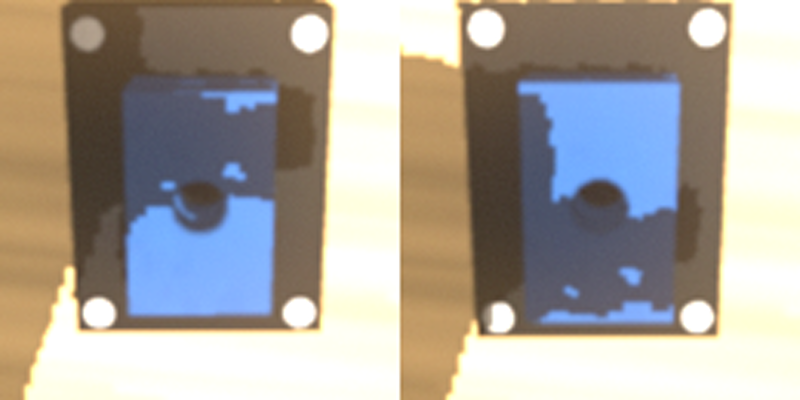

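```bash
python3 - <<'E'
from h import *
c=np.load('c3.npy',allow_pickle=True).item();s=3.077
corners(c,[(118,82),(281,82),(275,323),(126,324)],[256,101],s,.061)
corners(c,[(87,28),(307,28),(297,317),(99,317)],[256,101],s,.025)
print(ray(c,np.array([[200,206]])/s+[256,101]-.4,.061)*1e3)
c=np.load('c2.npy',allow_pickle=True).item();print('2')
corners(c,[(123,92),(277,92),(272,315),(129,316)],[255,137],s,.049)
corners(c,[(87,34),(310,34),(299,313),(99,313)],[255,137],s,.025)
print(ray(c,np.array([[200,205]])/s+[255,137]-.4,.049)*1e3)
E
```

```text
centre [481.2  54.3] yaw 6.4
centre [482.7  55.2] yaw 6.3
[[481.81144359  54.33118813  61.        ]]
2
centre [481.2  54.7] yaw 6.3
centre [482.4  55.3] yaw 6.2
[[482.26543902  54.87568509  49.        ]]
```

```bash
python3 - <<'E'
from h import *
go(678,-190,200,5)
E
```

```text
turn 1x [-0.      0.0014  0.0207]  shift total [203.2 259.3 -37. ] = 7x [29.  37.  -5.3]
```

>>> servo_tool:
  commands: "0 0.001 0.0207 0 0 -10 1; 0 0 0 29 37 -5 1; 0 0 0 29 37 -5 1; 0 0 0 29 37 -4 1; 0 0 0 29 37 -4 1"

```text
time_s: 28.7
eef_pos: [0.5829, -0.0879, 0.1919]
eef_rot: [-0.0, 0.999, 0.043, 0.0]
wrist_force: [-0.1, 1.6, 0.4]
opening: 0.998
grasp_force: 0.0
```

>>> servo_tool:
  commands: "0 0 0 29 37 -3 1; 0 0 0 29 37 -3 1; 0 0 0 29 37 -3 1; 0 0 0 0 0 0 1; 0 0 0 0 0 0 1"

```text
time_s: 29.32
eef_pos: [0.6778, -0.1895, 0.2002]
eef_rot: [-0.0, 0.999, 0.043, -0.0]
wrist_force: [-0.9, 0.5, 0.0]
opening: 0.998
grasp_force: 0.0
```

```bash
python3 - <<'E'
from h import *
c=calibration('wrist');im=camera('wrist');cv2.imwrite('pics/rod.png',im)
p=tool()[0];print(p*1e3,yawnow())
for col,z in(('yellow',.125),('red',.096)):
    for b in blobs(im,c,col,z,80): print(col,*b)
go(678,-190,90,5)
E
```

```text
[ 677.69213663 -188.98253699  200.53244096] 5.007132850503191
yellow 246.5 [246. 332.] [ 545.7 -128. ] 80.8 (24, 13)
yellow 185.0 [322. 217.] [ 671.  -190.7] -85.0 (22, 12)
red 326.0 [319. 261.] [ 611.4 -193.2] -60.8 (20, 20)
red 2151.5 [336.  54.] [ 797.4 -190.3] -33.7 (76, 17)
turn 1x [-0.0008  0.0005  0.0001]  shift total [  0.2   1.  110.5] = 3x [ 0.1  0.3 36.8]
```

View pics/rod.png

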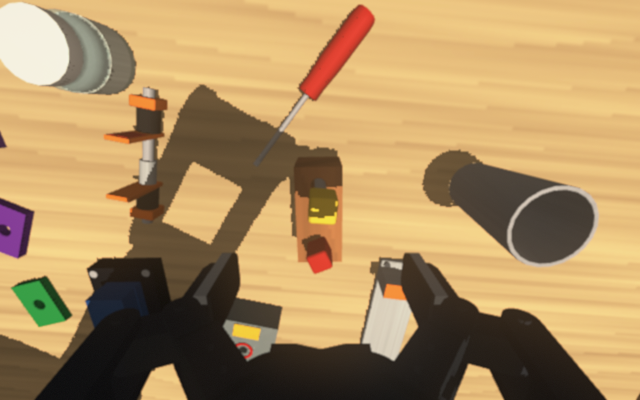

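```bash
python3 - <<'E'
from h import *
import h
c=calibration('wrist');im=cv2.imread('pics/rod.png')
h.COL['y2']=((20,120,30),(36,255,255));h.COL['r2']=((0,150,30),(7,255,255))
for b in blobs(im,c,'y2',.125,80,(290,170,360,240)): print(*b)
H=cv2.cvtColor(im,cv2.COLOR_BGR2HSV)
m=cv2.inRange(H,*map(np.array,h.COL['y2']))[170:240,290:360]
print([ (170+i,int(r.argmax())+290,int(r.nonzero()[0].max())+290) for i,r in enumerate(m>0) if r.sum()>8])
print([int(x) for x in H[180:230,322,2]])
m=cv2.inRange(H,*map(np.array,((0,190,30),(6,255,255))))[225:280,295:345]
print([ (225+i,int(r.argmax())+295,int(r.nonzero()[0].max())+295) for i,r in enumerate(m>0) if r.sum()>3])
E
```

```text
881.5 [323. 206.] [ 679.9 -189.8] 1.1 (31, 23)
[(188, 312, 320), (189, 311, 325), (190, 310, 331), (191, 310, 333), (192, 310, 334), (193, 310, 334), (194, 310, 334), (195, 310, 334), (196, 310, 335), (197, 310, 335), (198, 310, 335), (199, 310, 336), (200, 310, 336), (201, 310, 337), (202, 310, 337), (203, 310, 337), (204, 310, 337), (205, 310, 337), (206, 310, 336), (207, 310, 336), (208, 309, 336), (209, 309, 336), (210, 309, 336), (211, 309, 336), (212, 309, 336), (213, 309, 336), (214, 309, 336), (215, 309, 336), (216, 309, 336), (217, 309, 336), (218, 308, 335), (219, 308, 335), (220, 309, 335), (221, 309, 335), (222, 310, 335), (223, 313, 334)]
[82, 82, 81, 82, 82, 82, 82, 84, 94, 100, 101, 100, 102, 101, 102, 102, 102, 106, 111, 116, 118, 118, 118, 119, 119, 118, 118, 118, 118, 119, 119, 118, 119, 119, 118, 118, 116, 149, 225, 245, 246, 246, 244, 232, 216, 204, 204, 204, 204, 205]
[(251, 321, 325), (252, 319, 326), (253, 317, 326), (254, 315, 327), (255, 312, 327), (256, 309, 327), (257, 308, 328), (258, 307, 328), (259, 307, 329), (260, 308, 329), (261, 308, 330), (262, 309, 330), (263, 310, 330), (264, 310, 330), (265, 311, 330), (266, 311, 330), (267, 312, 329), (268, 312, 326), (269, 313, 324), (270, 313, 321), (271, 314, 318)]
```

```bash
python3 - <<'E'
from h import *
c=calibration('wrist')
w=ray(c,[[322.8,210.7],[322.8,198],[322.8,223.3]],.125)*1e3;print(w)
go(w[0][0],w[0][1]-1,88,5)
E
```

```text
[[ 675.98936799 -190.10992601  125.        ]
 [ 686.97014408 -189.11964135  125.        ]
 [ 664.76239605 -191.12241347  125.        ]]
turn 1x [-0.0008  0.0005  0.0001]  shift total [ -1.9   2.  112.5] = 3x [-0.6  0.7 37.5]
```

>>> servo_tool:
  commands: "-0.0008 0.0005 0 -1.8 2 38 1; 0 0 0 0 0 38 1; 0 0 0 0 0 30 1; 0 0 0 0 0 5 1; 0 0 0 0 0 0 1"

```text
time_s: 30.0
eef_pos: [0.6771, -0.1916, 0.0913]
eef_rot: [0.001, 0.999, 0.044, 0.001]
wrist_force: [-0.4, -0.5, 0.2]
opening: 0.998
grasp_force: 0.0
```

>>> servo_tool:
  commands: "0 0 0 0 0 0 0; 0 0 0 0 0 0 0; 0 0 0 0 0 0 0; 0 0 0 0 0 0 0; 0 0 0 0 0 0 0"

```text
time_s: 30.62
eef_pos: [0.6772, -0.191, 0.091]
eef_rot: [-0.0, 0.999, 0.044, 0.001]
wrist_force: [-0.8, 5.6, 5.2]
opening: 0.275
grasp_force: 59.1
```

>>> servo_tool:
  commands: "0 0 0 0 0 0 0; 0 0 0 0 0 0 0; 0 0 0 0 0 0 0; 0 0 0 0 0 0 0"

```text
time_s: 31.12
eef_pos: [0.6772, -0.191, 0.0911]
eef_rot: [-0.0, 0.999, 0.044, 0.001]
wrist_force: [-0.6, 4.9, 6.1]
opening: 0.275
grasp_force: 59.1
```

>>> servo_tool:
  commands: "0 0 0 0 0 -30 0; 0 0 0 0 0 -30 0; 0 0 0 0 0 -25 0; 0 0 0 -24.5 -37.3 0 0; 0 0 0 -24.5 -37.3 0 0"

```text
time_s: 31.75
eef_pos: [0.6207, -0.122, 0.1749]
eef_rot: [0.001, 0.999, 0.043, 0.001]
wrist_force: [-0.7, 0.1, -1.3]
opening: 0.271
grasp_force: 60.1
```

>>> servo_tool:
  commands: "0 0 0 -24.5 -37.3 0 0; 0 0 0 -24.5 -37.3 0 0; 0 0 0 -24.5 -37.3 0 0; 0 0 0 -24.5 -37.3 0 0; 0 0 0 -24.5 -37.3 0 0"

```text
time_s: 32.38
eef_pos: [0.4821, 0.0537, 0.1745]
eef_rot: [0.001, 0.999, 0.043, 0.001]
wrist_force: [0.2, 0.6, -1.0]
opening: 0.275
grasp_force: 60.1
```

>>> servo_tool:
  commands: "0 0 0 0 0 0 0; 0 0 0 0 0 0 0; 0 0 0 0 0 0 0"

```text
time_s: 32.75
eef_pos: [0.484, 0.0522, 0.1748]
eef_rot: [0.001, 0.999, 0.043, 0.001]
wrist_force: [-0.3, 0.3, -0.9]
opening: 0.272
grasp_force: 59.8
```

```bash
python3 - <<'E'
from h import *
o=get_obs();print(o['opening'],tool()[0]*1e3,yawnow())
go(483.4,54.2,150,5)
cv2.imwrite('pics/rodheld.png',camera('wrist'))
E
```

```text
0.27238538287065606 [483.96086846  52.18689842 174.84542929] 4.937023974424288
turn 1x [ 0.0017 -0.0022 -0.0011]  shift total [-0.4 -2.1 24.8] = 1x [-0.4 -2.1 24.8]
```

View pics/rodheld.png

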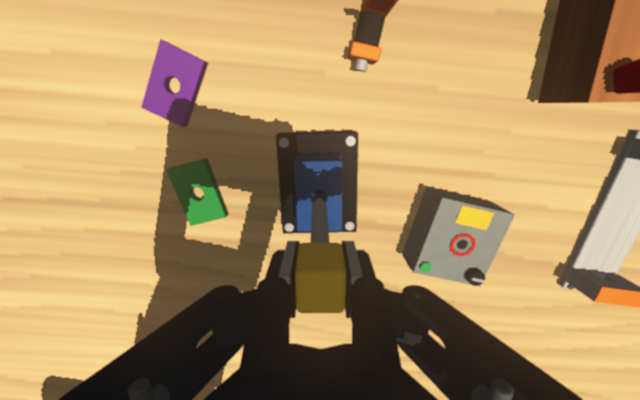

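>>> servo_tool:
  commands: "0.0017 -0.002 0 -0.5 -2.1 0 0; 0 0 0 0 0 0 0; 0 0 0 0 0 12 0; 0 0 0 0 0 10 0; 0 0 0 0 0 0 0"

```text
time_s: 33.42
eef_pos: [0.4813, 0.0554, 0.1512]
eef_rot: [-0.0, 0.999, 0.044, -0.002]
wrist_force: [-0.3, -0.3, -1.8]
opening: 0.27
grasp_force: 59.9
```

>>> servo_tool:
  commands: "0 0 0 0 0 8 0; 0 0 0 0 0 8 0; 0 0 0 0 0 0 0"

```text
time_s: 33.8
eef_pos: [0.482, 0.0552, 0.1359]
eef_rot: [-0.0, 0.999, 0.044, -0.001]
wrist_force: [0.7, 0.3, -1.8]
opening: 0.272
grasp_force: 59.8
```

>>> servo_tool:
  commands: "0 0 0 0 0 6 0; 0 0 0 0 0 6 0; 0 0 0 0 0 0 0"

```text
time_s: 34.17
eef_pos: [0.482, 0.0553, 0.1241]
eef_rot: [-0.0, 0.999, 0.044, -0.001]
wrist_force: [-0.3, 0.1, -2.1]
opening: 0.277
grasp_force: 60.0
```

>>> servo_tool:
  commands: "0 0.002 0 1.1 1 0 0; 0 0 0 0 0 5 0; 0 0 0 0 0 5 0; 0 0 0 0 0 0 0"

```text
time_s: 34.67
eef_pos: [0.4831, 0.0544, 0.114]
eef_rot: [-0.0, 0.999, 0.044, 0.0]
wrist_force: [-1.2, -0.1, -1.3]
opening: 0.27
grasp_force: 60.0
```

>>> servo_tool:
  commands: "0 0 0 0 0 4 0; 0 0 0 0 0 4 0; 0 0 0 0 0 0 0"

```text
time_s: 35.05
eef_pos: [0.4835, 0.0543, 0.1062]
eef_rot: [-0.0, 0.999, 0.044, 0.001]
wrist_force: [-0.5, -0.7, -2.3]
opening: 0.27
grasp_force: 59.8
```

>>> servo_tool:
  commands: "0 0 0 0 0 4 0; 0 0 0 0 0 4 0; 0 0 0 0 0 4 0; 0 0 0 0 0 0 0"

```text
time_s: 35.55
eef_pos: [0.4827, 0.0544, 0.0938]
eef_rot: [-0.0, 0.999, 0.044, -0.0]
wrist_force: [-3.9, -0.7, -3.0]
opening: 0.271
grasp_force: 59.5
```

>>> servo_tool:
  commands: "0 0 0 0 0 2.5 0; 0 0 0 0 0 0 0; 0 0 0 0 0 0 0"

```text
time_s: 35.92
eef_pos: [0.4828, 0.0544, 0.0916]
eef_rot: [-0.0, 0.999, 0.044, -0.0]
wrist_force: [-5.0, -1.1, -4.2]
opening: 0.267
grasp_force: 59.6
```

>>> servo_tool:
  commands: "0 0 0 -0.8 0 1 0; 0 0 0 0 0 0 0; 0 0 0 0 0 0 1; 0 0 0 0 0 0 1; 0 0 0 0 0 0 1"

```text
time_s: 36.55
eef_pos: [0.4838, 0.0543, 0.0918]
eef_rot: [-0.0, 0.999, 0.044, 0.002]
wrist_force: [-0.2, 0.1, 0.9]
opening: 0.892
grasp_force: 0.0
```

>>> servo_tool:
  commands: "0 0 0 0 0 0 1; 0 0 0 0 0 -35 1; 0 0 0 0 0 -35 1; 0 0 0 0 0 -35 1; 0 0 0 0 0 0 1"

```text
time_s: 37.17
eef_pos: [0.4849, 0.054, 0.1994]
eef_rot: [0.0, 0.999, 0.044, 0.004]
wrist_force: [0.7, 0.3, -0.7]
opening: 1.001
grasp_force: 0.0
```

```bash
python3 - <<'E'
from h import *
p=tool()[0];print(p*1e3)
c=calibration('wrist');im=camera('wrist');cv2.imwrite('pics/afterrod.png',im)
for b in blobs(im,c,'yellow',.125,100): print('yellow',*b)
t=camera('top');cv2.imwrite('pics/top2.png',t)
B=[b for b in blobs(t,calibration('top'),'orange',.028,8,(280,110,370,210))]
for b in B: print(*b)
go(678,10,190,83.5)
E
```

```text
[484.94604868  54.00072406 199.44400294]
yellow 413.0 [464. 211.] [493.8 -62.7] 81.8 (24, 13)
yellow 602.0 [321. 212.] [482.8  54.7] 5.0 (23, 22)
34.0 [319. 184.] [615.5  19.9] 82.9 (31, 13)
8.5 [321. 171.] [654.2  15. ] -88.8 (24, 9)
13.5 [324. 150.] [719.6   6.8] 81.6 (25, 8)
33.5 [325. 142.] [744.8   4.1] 81.6 (30, 14)
turn 9x [ 1.000e-04 -2.000e-04 -1.522e-01]  shift total [-21.9 199.    6.2] = 5x [-4.4 39.8  1.2]
```

>>> servo_tool:
  commands: "0 0 -0.1522 0 0 0 1; 0 0 -0.1522 0 0 0 1; 0 0 -0.1522 0 0 0 1; 0 0 -0.1522 0 0 0 1; 0 0 -0.1522 0 0 0 1"

```text
time_s: 37.9
eef_pos: [0.4817, 0.0544, 0.1945]
eef_rot: [-0.001, 0.91, 0.414, -0.0]
wrist_force: [-0.4, -0.1, 0.4]
opening: 0.999
grasp_force: 0.0
```

>>> servo_tool:
  commands: "0 0 -0.1522 0 0 0 1; 0 0 -0.1522 0 0 0 1; 0 0 -0.1522 0 0 0 1; 0 0 -0.1522 0 0 0 1; 0 0 -0.01 0 0 0 1"

```text
time_s: 38.52
eef_pos: [0.4818, 0.0543, 0.1947]
eef_rot: [-0.001, 0.743, 0.669, -0.0]
wrist_force: [-0.3, -1.0, 0.1]
opening: 1.0
grasp_force: 0.0
```

>>> servo_tool:
  commands: "0 0 0 -4.4 39.8 1.2 1; 0 0 0 -4.4 39.8 1.2 1; 0 0 0 -4.4 39.8 1.2 1; 0 0 0 -4.4 39.8 1.2 1; 0 0 0 -4.4 39.8 1.2 1"

```text
time_s: 39.15
eef_pos: [0.6791, 0.0115, 0.1891]
eef_rot: [-0.0, 0.744, 0.668, 0.0]
wrist_force: [0.5, -0.5, 0.7]
opening: 0.999
grasp_force: 0.0
```

>>> servo_tool:
  commands: "0 0 0 0 0 0 1; 0 0 0 0 0 0 1; 0 0 0 0 0 0 1"

```text
time_s: 39.52
eef_pos: [0.6774, 0.0122, 0.1905]
eef_rot: [-0.0, 0.743, 0.669, 0.001]
wrist_force: [0.3, 0.3, 0.3]
opening: 1.001
grasp_force: 0.0
```

```bash
python3 - <<'E'
from h import *
p=tool()[0];print(p*1e3,yawnow())
c=calibration('wrist');im=camera('wrist');cv2.imwrite('pics/bar.png',im)
for b in blobs(im,c,'orange',.028,60): print('z28',*b)
for b in blobs(im,c,'red',.066,60): print('red66',*b)
for b in blobs(im,c,'orange',.066,60): print('z66',*b)
E
```

```text
[677.37557126  12.18295975 190.47525125] 84.03252894580886
z28 1042.0 [309. 341.] [ 639.  -208.7] 5.6 (122, 32)
z28 187.0 [563. 283.] [ 968.6 -150.7] 86.8 (53, 14)
z28 221.5 [353. 184.] [713.1   7.1] 85.7 (41, 12)
z28 265.5 [380. 179.] [744.4  10. ] 89.9 (32, 15)
z28 184.0 [293. 183.] [646.6  14.8] 79.6 (42, 10)
z28 273.5 [265. 177.] [616.8  25.6] 78.4 (32, 15)
z28 816.0 [561. 236.] [956.  -83.6] 87.9 (259, 19)
z28 132.5 [587. 142.] [965.6  27.1] 79.7 (47, 8)
red66 63.5 [409. 306.] [ 763.3 -133. ] -33.1 (17, 12)
red66 292.5 [133. 298.] [454.5 -89.5] -64.4 (24, 24)
z66 1042.0 [309. 341.] [ 644.7 -171.1] 5.6 (107, 28)
z66 187.0 [563. 283.] [ 933.4 -120.3] 86.8 (47, 12)
z66 221.5 [353. 184.] [709.7  17.9] 85.7 (36, 11)
z66 265.5 [380. 179.] [737.1  20.4] 89.9 (28, 13)
z66 184.0 [293. 183.] [651.4  24.6] 79.6 (37, 9)
z66 273.5 [265. 177.] [625.3  34.1] 78.4 (28, 13)
z66 816.0 [561. 236.] [922.3 -61.5] 87.9 (227, 17)
z66 132.5 [587. 142.] [930.7  35.4] 79.7 (41, 7)
```

View pics/bar.png

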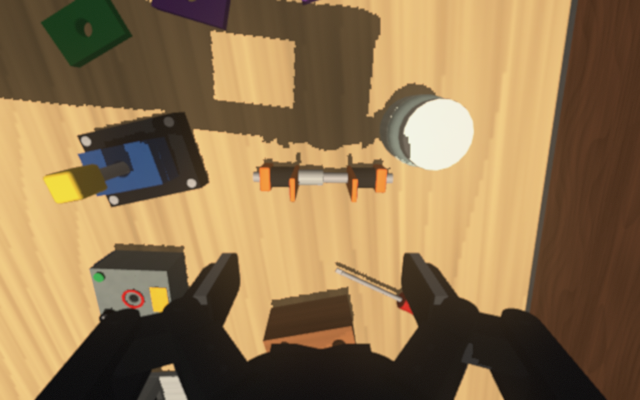

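```bash
python3 - <<'E'
from h import *
c=calibration('wrist');im=cv2.imread('pics/bar.png')
H=cv2.cvtColor(im,cv2.COLOR_BGR2HSV);m=cv2.inRange(H,*map(np.array,((0,140,60),(17,255,255))))
for a,b in((256,274),(286,300),(346,361),(370,390)):
    s=m[155:215,a:b]>0;print([(155+i,a+int(r.argmax()),a+int(r.nonzero()[0].max())) for i,r in enumerate(s) if r.sum()>2])
E
```

```text
[(163, 264, 272), (164, 263, 272), (165, 262, 272), (166, 261, 272), (167, 259, 271), (168, 258, 270), (169, 258, 270), (170, 258, 270), (171, 259, 270), (172, 259, 270), (173, 259, 270), (174, 260, 270), (175, 260, 270), (176, 260, 270), (177, 260, 270), (178, 260, 270), (179, 260, 270), (180, 260, 270), (181, 260, 270), (182, 260, 270), (183, 260, 270), (184, 260, 271), (185, 260, 271), (186, 260, 271), (187, 260, 271), (188, 260, 270), (189, 260, 270), (190, 260, 270), (191, 262, 268)]
[(165, 296, 298), (166, 295, 298), (167, 294, 299), (168, 293, 298), (169, 293, 297), (170, 293, 297), (171, 293, 297), (172, 292, 296), (173, 292, 296), (174, 292, 296), (175, 291, 296), (176, 291, 296), (177, 290, 296), (178, 289, 296), (179, 289, 296), (180, 288, 296), (181, 288, 296), (182, 288, 297), (183, 288, 296), (184, 288, 296), (185, 288, 297), (186, 289, 297), (187, 289, 297), (188, 289, 297), (189, 289, 297), (190, 289, 296), (191, 289, 296), (192, 289, 296), (193, 289, 295), (194, 289, 295), (195, 289, 295), (196, 289, 295), (197, 289, 295), (198, 290, 295), (199, 290, 295), (200, 290,
[... 447 characters left out ...]
), (191, 349, 357), (192, 349, 357), (193, 349, 357), (194, 350, 357), (195, 350, 357), (196, 350, 357), (197, 350, 357), (198, 351, 356), (199, 351, 356), (200, 351, 356), (201, 351, 356), (202, 352, 355)]
[(164, 374, 379), (165, 373, 381), (166, 373, 382), (167, 373, 383), (168, 375, 385), (169, 375, 387), (170, 375, 387), (171, 375, 387), (172, 375, 387), (173, 375, 387), (174, 375, 386), (175, 375, 386), (176, 375, 386), (177, 375, 385), (178, 375, 385), (179, 375, 385), (180, 375, 385), (181, 375, 385), (182, 375, 385), (183, 375, 385), (184, 375, 385), (185, 375, 385), (186, 375, 385), (187, 374, 385), (188, 374, 385), (189, 374, 385), (190, 375, 385), (191, 375, 385), (192, 375, 384)]
```

```bash
python3 - <<'E'
from h import *
c=calibration('wrist')
w=ray(c,[[289,191],[357.3,191.2]],.066)*1e3;print('tabs outer',w,w.mean(0),np.linalg.norm(w[0]-w[1]))
b=ray(c,[[265.2,180.3],[380.5,180.8]],.028)*1e3;print('blocks',b,b.mean(0));d=b[1]-b[0]
print(np.degrees(np.arctan2(d[1],d[0])))
E
```

```text
tabs outer [[647.06154737  17.02707045  66.        ]
 [714.16511228   9.75398777  66.        ]] [680.61332983  13.39052911  66.        ] 67.49656403428799
blocks [[616.96500392  21.25077156  28.        ]
 [744.75674509   7.22777159  28.        ]] [680.86087451  14.23927157  28.        ]
-6.262195743734837
```

```bash
python3 - <<'E'
from h import *
go(681.5,14.3,38,83.7)
E
```

```text
turn 1x [ 0.0014 -0.0008  0.006 ]  shift total [  2.6   3.7 152.8] = 4x [ 0.6  0.9 38.2]
```

```bash
python3 - <<'E'
from h import *
c=calibration('wrist');print(ray(c,[[438,134]],.085)*1e3)
print(ray(calibration('top'),[[309,123]],.085)*1e3)
E
```

```text
[[784.55103633  59.81976587  85.        ]]
[[784.06555055  53.14942676  85.        ]]
```

>>> servo_tool:
  commands: "0.0014 -0.0008 0.006 2.6 3.7 40 1; 0 0 0 0 0 40 1; 0 0 0 0 0 40 1; 0 0 0 0 0 20 1; 0 0 0 0 0 12 1"

```text
time_s: 40.2
eef_pos: [0.6823, 0.0141, 0.0383]
eef_rot: [0.0, 0.745, 0.667, 0.0]
wrist_force: [0.0, -0.5, -0.1]
opening: 0.994
grasp_force: 0.0
```

>>> servo_tool:
  commands: "0 0 0 0 0 0 1; 0 0 0 0 0 0 0; 0 0 0 0 0 0 0; 0 0 0 0 0 0 0; 0 0 0 0 0 0 0"

```text
time_s: 40.83
eef_pos: [0.6858, 0.0135, 0.0432]
eef_rot: [0.003, 0.745, 0.667, 0.002]
wrist_force: [0.0, -0.7, 12.0]
opening: 0.422
grasp_force: 60.0
```

>>> servo_tool:
  commands: "0 0 0 0 0 0 0; 0 0 0 0 0 0 0; 0 0 0 0 0 0 0; 0 0 0 0 0 0 0; 0 0 0 0 0 0 0"

```text
time_s: 41.45
eef_pos: [0.6857, 0.0135, 0.0432]
eef_rot: [0.003, 0.745, 0.667, 0.002]
wrist_force: [-0.0, 0.4, 11.6]
opening: 0.422
grasp_force: 60.0
```

>>> servo_tool:
  commands: "0 0 0 0 0 -35 0; 0 0 0 0 0 -40 0; 0 0 0 0 0 -40 0; 0 0 0 0 0 -35 0; 0 0 0 0 0 0 0"

```text
time_s: 42.08
eef_pos: [0.6849, 0.0137, 0.1935]
eef_rot: [0.003, 0.745, 0.667, 0.003]
wrist_force: [0.3, 0.9, -1.7]
opening: 0.426
grasp_force: 61.5
```

```bash
python3 - <<'E'
from h import *
o=get_obs();print(tool()[0]*1e3,o['wrist_force'],o['opening'])
c=calibration('top');t=cv2.imread('pics/top2.png')
for b in blobs(t,c,'orange',.048,50,(400,190,460,290)): print(*b)
go(464,-385,200,86)
E
```

```text
[684.88670035  13.67213788 193.45663664] [ 0.3366335   0.94844696 -1.69453934] 0.4255131071782887
123.0 [431. 264.] [ 387.6 -302.7] -89.1 (61, 20)
124.0 [434. 209.] [ 545.8 -313.4] -89.0 (62, 20)
turn 1x [ 0.0087  0.0005 -0.0398]  shift total [-413.1 -192.5   -6.5] = 10x [-41.3 -19.3  -0.7]
```

>>> servo_tool:
  commands: "0 0 -0.04 0 0 0 0; 0 0 0 -41.3 -19.3 0 0; 0 0 0 -41.3 -19.3 0 0; 0 0 0 -41.3 -19.3 0 0; 0 0 0 -41.3 -19.3 0 0"

```text
time_s: 42.7
eef_pos: [0.5921, -0.1461, 0.1867]
eef_rot: [-0.001, 0.731, 0.682, -0.0]
wrist_force: [0.7, -0.8, -1.4]
opening: 0.423
grasp_force: 61.5
```

>>> servo_tool:
  commands: "0 0 0 -41.3 -19.3 0 0; 0 0 0 -41.3 -19.3 0 0; 0 0 0 -41.3 -19.3 0 0; 0 0 0 -41.3 -19.3 0 0; 0 0 0 -41.3 -19.3 0 0"

```text
time_s: 43.32
eef_pos: [0.4817, -0.3452, 0.1868]
eef_rot: [-0.001, 0.731, 0.682, 0.0]
wrist_force: [0.2, 1.0, -3.0]
opening: 0.421
grasp_force: 61.5
```

>>> servo_tool:
  commands: "0 0 0 -41.3 -19.3 0 0; 0 0 0 0 0 0 0; 0 0 0 0 0 0 0; 0 0 0 0 0 0 0"

```text
time_s: 43.82
eef_pos: [0.4615, -0.3832, 0.1878]
eef_rot: [-0.001, 0.731, 0.683, 0.0]
wrist_force: [0.1, 0.2, -1.6]
opening: 0.419
grasp_force: 61.5
```

```bash
python3 - <<'E'
from h import *
o=get_obs();print(tool()[0]*1e3,yawnow(),o['opening'])
c=calibration('wrist');im=camera('wrist');cv2.imwrite('pics/rest.png',im);np.save('cr.npy',c,allow_pickle=True)
for b in blobs(im,c,'orange',.048,60): print(*b)
E
```

```text
[ 461.47763034 -383.19462357  187.82819138] 86.08928970333795 0.4189473221558347
277.0 [288. 280.] [ 415.8 -491.4] 83.7 (56, 11)
302.0 [352. 280.] [ 490.5 -495.9] 88.4 (57, 12)
878.0 [240. 236.] [ 369.9 -431. ] 78.0 (66, 26)
879.5 [399. 235.] [ 544.3 -442.7] -87.3 (67, 26)
1366.0 [238. 109.] [ 388.3 -299.4] 86.8 (60, 21)
1364.0 [406. 107.] [ 548.1 -308.6] 86.7 (60, 21)
```

View pics/rest.png

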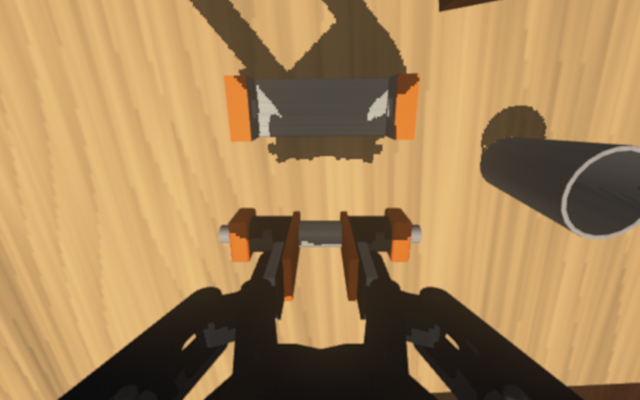

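```bash
python3 - <<'E'
from h import *
c=np.load('cr.npy',allow_pickle=True).item();im=cv2.imread('pics/rest.png');p,R=tool()
for x,z in((14,-15.2),(-14,-15.2),(14,12.8)):
    print(x,z,proj(c,p+R.apply(np.array([[x,-60,z],[x,60,z]])/1e3)).round(1).tolist())
print('tips',proj(c,p+R.apply(np.array([[0,-66,-1.2],[0,66,-1.2]])/1e3)).round(1).tolist())
for u in(236,242,402): print(u,[int(q) for q in im[203:268,u].astype(int).sum(1)//3])
g=cv2.cvtColor(im,cv2.COLOR_BGR2HSV)
print([int(q) for q in g[234,205:256,1]],[int(q) for q in g[234,385:430,1]])
# orange extents of blocks
m=cv2.inRange(g,*map(np.array,((3,140,40),(17,255,255))))
for v in(215,225,245,255): r=m[v,:];print(v,r[215:270].nonzero()[0][[0,-1]]+215,r[380:425].nonzero()[0][[0,-1]]+380)
E
```

```text
14 -15.2 [[201.8, 247.8], [440.3, 247.6]]
-14 -15.2 [[208.7, 294.7], [433.3, 294.5]]
14 12.8 [[220.4, 225.3], [421.3, 225.2]]
tips [[204.3, 258.1], [437.6, 257.9]]
236 [161, 159, 160, 160, 160, 160, 160, 157, 143, 117, 89, 68, 59, 58, 60, 60, 60, 59, 61, 63, 66, 66, 67, 66, 66, 66, 65, 67, 66, 67, 74, 79, 90, 121, 137, 139, 139, 138, 138, 138, 139, 139, 138, 138, 137, 138, 137, 137, 137, 137, 137, 138, 136, 137, 136, 137, 136, 136, 145, 160, 168, 169, 169, 168, 168]
242 [172, 172, 173, 168, 140, 94, 64, 59, 59, 59, 59, 59, 58, 59, 59, 59, 59, 59, 60, 63, 65, 66, 66, 66, 66, 65, 66, 67, 65, 65, 65, 64, 65, 64, 80, 118, 138, 139, 139, 139, 139, 139, 139, 138, 138, 138, 137, 137, 138, 137, 138, 137, 138, 137, 137, 137, 136, 136, 144, 157, 165, 167, 167, 167, 167]
402 [171, 172, 170, 171, 171, 167, 148, 120, 91, 68, 59, 58, 58, 59, 59, 59, 59, 59, 61, 63, 65, 66, 66, 66, 65, 66, 65, 66, 65, 64, 65, 66, 66, 67, 65, 64, 78, 116, 135, 137, 136, 136, 137, 136, 136, 136, 136, 136, 136, 135, 135, 136, 135, 135, 135, 135, 135, 135, 144, 160, 169, 169, 169, 169, 169]
[121, 122, 121, 123, 122, 123, 123, 123, 123, 124, 124, 124, 119, 90, 49, 40, 40, 40, 40, 40, 40, 39, 43, 76, 145, 194, 200, 198, 198, 198, 198, 191, 185, 187, 185, 186, 186, 188, 186, 185, 183, 183, 179, 167, 144, 125, 130, 132, 132, 125, 127] [125, 132, 130, 132, 132, 132, 155, 178, 185, 182, 186, 187, 186, 183, 185, 186, 188, 184, 186, 186, 186, 181, 185, 187, 185, 131, 69, 43, 40, 40, 39, 40, 39, 39, 38, 43, 73, 109, 120, 120, 120, 121, 120, 121, 121]
215 [235 255] [385 405]
225 [228 268] [390 411]
245 [230 249] [391 410]
255 [231 251] [389 409]
```

```bash
python3 - <<'E'
from h import *
from scipy.optimize import least_squares
c=np.load('cr.npy',allow_pickle=True).item();p,R=tool()
def f(q):
    x,y,d,yaw,pit,L=q
    B=Ro.from_euler('zy',[yaw,pit])
    pts=np.array([[-60,14,28],[60,14,28],[-60,-14,28],[60,-14,28],[-60,14,0],[60,14,0],[-L,0,14],[L,0,14]],float)
    # bar x -> tool y, bar y -> tool x, bar z -> -tool z
    b=B.apply(pts);T=np.c_[b[:,1]+x,b[:,0]+y,-(b[:,2]-d)]
    P=proj(c,p+R.apply(T/1e3))
    obs=[237.5,239.8,261.2,261.3,207.5,211.2]
    return np.r_[P[:6,1]-obs,P[6,0]-218.5,P[7,0]-421.5,(L-66)*5,0]
for q0 in([0,0,43,0,0,66],):
    r=least_squares(f,q0);print(r.x.round(3),r.fun.round(1))
print(get_obs()['opening'])
E
```

```text
[-3.4010e+00 -2.1500e-01  4.3157e+01 -2.3000e-02  2.1000e-02  6.6331e+01] [-9.8 -9.8  7.   8.3  3.7  2.2  2.8 -2.8  1.7  0. ]
0.4192094691780531
```

```bash
python3 - <<'E'
from h import *
from scipy.optimize import least_squares
c=np.load('cr.npy',allow_pickle=True).item();p,R=tool()
def f(q):
    x,y,d,yaw,pit,L=q
    B=Ro.from_euler('zy',[yaw,pit])
    pts=np.array([[-60,14,28],[60,14,28],[-60,-14,28],[60,-14,28],[-60,14,0],[60,14,0],[-L,0,14],[L,0,14]],float)
    b=B.apply(pts);T=np.c_[b[:,1]+x,b[:,0]+y,-(b[:,2]-d)]
    P=proj(c,p+R.apply(T/1e3))
    return np.r_[P[:6,1]-[222,221.8,261.2,261.3,208.5,211.2],P[6,0]-218.5,P[7,0]-421.5,(L-66)*5]
r=least_squares(f,[0,0,43,0,0,66]);print(r.x.round(3),r.fun.round(1))
# rest: inner cheek edges; blob rects at z .048
im=cv2.imread('pics/rest.png')
B=sorted([b for b in blobs(im,c,'orange',.048,900) if b[1][1]<150],key=lambda b:b[2][0]);print(B)
m=(B[0][2]+B[1][2])/2;t=R.inv().apply(np.r_[m/1e3,.048]-p)*1e3;print(m,'in tool',t)
E
```

```text
[ 1.3810e+00 -2.1700e-01  4.1706e+01 -1.7000e-02  2.5000e-02  6.6179e+01] [-0.   1.2  2.3  2.3 -2.5 -4.   1.5 -1.5  0.9]
[(1366.0, array([238., 109.]), array([ 388.3, -299.4]), 86.8, (60, 21)), (1364.0, array([406., 107.]), array([ 548.1, -308.6]), 86.7, (60, 21))]
[ 468.2 -304. ] in tool [ 79.4689502    1.20943845 140.12359721]
```

>>> servo_tool:
  commands: "0 0 -0.01 20 0.8 0 0; 0 0 0 20 0.7 0 0; 0 0 0 0 0 25 0; 0 0 0 0 0 0 0; 0 0 0 0 0 0 0"

```text
time_s: 44.5
eef_pos: [0.4656, -0.3443, 0.1642]
eef_rot: [0.0, 0.728, 0.686, 0.0]
wrist_force: [0.1, -0.6, -2.6]
opening: 0.424
grasp_force: 61.4
```

>>> servo_tool:
  commands: "0 0 0 0 0 0 0; 0 0 0 0 0 0 0"

```text
time_s: 44.75
eef_pos: [0.4654, -0.3452, 0.1642]
eef_rot: [0.001, 0.728, 0.686, 0.0]
wrist_force: [-0.3, 0.0, -2.5]
opening: 0.42
grasp_force: 61.4
```

```bash
python3 - <<'E'
from h import *
p,R=tool();print(p*1e3,yawnow())
c=calibration('wrist');im=camera('wrist');cv2.imwrite('pics/rest2.png',im);np.save('cr2.npy',c,allow_pickle=True)
for b in blobs(im,c,'orange',.048,300): 
    print(*b,'tool',(R.inv().apply(np.r_[b[2]/1e3,.048]-p)*1e3).round(1))
E
```

```text
[ 465.41780014 -345.16693876  164.23812306] 86.5651112745797
305.5 [288. 280.] [ 425.4 -438.1] 84.2 (53, 11) tool [-95.1 -34.5 116.3]
331.5 [352. 279.] [ 493.6 -440.5] 86.8 (55, 10) tool [-93.4  33.7 116.3]
896.5 [399. 236.] [ 542.3 -392.9] -85.3 (61, 25) tool [-42.9  79.5 116.4]
901.0 [240. 235.] [ 382.5 -383. ] 78.5 (61, 24) tool [-42.6 -80.6 116.2]
1419.5 [408. 152.] [ 548.1 -309. ] 86.6 (60, 21) tool [ 41.2  80.3 116.3]
1425.5 [233. 152.] [ 388.3 -299.4] 86.7 (60, 21) tool [ 41.2 -79.8 116.1]
3191.0 [545.  18.] [ 653.1 -208.6] -3.4 (117, 25) tool [147.7 179.  116.3]
```

>>> servo_tool:
  commands: "0 0 0 20.2 0.5 0 0; 0 0 0 20.3 0.5 0 0; 0 0 0 0 0 30 0; 0 0 0 0 0 30 0; 0 0 0 0 0 0 0"

```text
time_s: 45.42
eef_pos: [0.4671, -0.3015, 0.1012]
eef_rot: [-0.003, 0.728, 0.686, 0.0]
wrist_force: [-0.5, -0.2, -2.4]
opening: 0.421
grasp_force: 61.4
```

>>> servo_tool:
  commands: "0 0 0 0 0 0 0; 0 0 0 0 0 0 0; 0 0 0 0 0 0 0"

```text
time_s: 45.8
eef_pos: [0.4691, -0.3049, 0.1047]
eef_rot: [0.001, 0.728, 0.686, 0.0]
wrist_force: [0.4, -0.4, -2.4]
opening: 0.422
grasp_force: 61.4
```

```bash
python3 - <<'E'
from h import *
p,R=tool();print(p*1e3,yawnow())
c=calibration('wrist');im=camera('wrist');cv2.imwrite('pics/rest3.png',im)
print('rest in tool now',(R.inv().apply(np.array([.4682,-.3042,.048])-p)*1e3).round(1))
for b in blobs(im,c,'orange',.048,200): 
    print(*b,'tool',(R.inv().apply(np.r_[b[2]/1e3,.048]-p)*1e3).round(1))
E
```

```text
[ 469.14376122 -304.85963326  104.66611922] 86.57748388721816
rest in tool now [ 0.7 -1.1 56.7]
618.5 [351. 259.] [ 491.9 -340.9] -88.5 (79, 10) tool [-34.5  24.8  56.7]
600.5 [289. 259.] [ 442.2 -338. ] 83.1 (79, 11) tool [-34.6 -25.   56.7]
2872.5 [228. 222.] [ 398.2 -303.7] 86.5 (67, 42) tool [ -3.  -71.   56.6]
2850.5 [411. 222.] [ 538.4 -311.9] 86.7 (68, 40) tool [-2.8 69.5 56.8]
4769.5 [578.  34.] [ 637.2 -190.7] 5.7 (82, 50) tool [124.1 160.8  56.8]
```

>>> servo_tool:
  commands: "0 0 0 0 0 8 0; 0 0 0 0 0 8 0; 0 0 0 0 0 0 0"

```text
time_s: 46.22
eef_pos: [0.4679, -0.3037, 0.0862]
eef_rot: [-0.001, 0.728, 0.686, 0.0]
wrist_force: [-0.4, -0.6, -1.8]
opening: 0.417
grasp_force: 61.5
```

>>> servo_tool:
  commands: "0 0 0 0 0 8 0; 0 0 0 0 0 8 0; 0 0 0 0 0 0 0"

```text
time_s: 46.6
eef_pos: [0.468, -0.3038, 0.0704]
eef_rot: [-0.001, 0.728, 0.686, 0.0]
wrist_force: [-1.2, 0.3, -2.8]
opening: 0.419
grasp_force: 61.5
```

>>> servo_tool:
  commands: "0 0 0 0 0 7 0; 0 0 0 0 0 7 0; 0 0 0 0 0 0 0"

```text
time_s: 46.98
eef_pos: [0.4681, -0.3039, 0.0567]
eef_rot: [-0.001, 0.728, 0.686, 0.0]
wrist_force: [0.0, 0.8, -1.8]
opening: 0.426
grasp_force: 61.5
```

>>> servo_tool:
  commands: "0 0 0 0 0 4 0; 0 0 0 0 0 0 0; 0 0 0 0 0 0 0"

```text
time_s: 47.35
eef_pos: [0.4686, -0.3044, 0.0536]
eef_rot: [0.0, 0.728, 0.686, 0.0]
wrist_force: [0.6, 0.0, -1.6]
opening: 0.42
grasp_force: 61.5
```

>>> servo_tool:
  commands: "0 0 0 0 0 1.2 0; 0 0 0 0 0 0 0; 0 0 0 0 0 0 0"

```text
time_s: 47.72
eef_pos: [0.4686, -0.3045, 0.0533]
eef_rot: [0.0, 0.728, 0.686, -0.0]
wrist_force: [-3.7, 2.0, 6.2]
opening: 0.419
grasp_force: 61.2
```

>>> servo_tool:
  commands: "0 0 0 0 0 0 0.5; 0 0 0 0 0 0 0.6; 0 0 0 0 0 0 0.7; 0 0 0 0 0 0 0.8; 0 0 0 0 0 0 0.9"

```text
time_s: 48.35
eef_pos: [0.4689, -0.3046, 0.0526]
eef_rot: [0.0, 0.728, 0.686, 0.0]
wrist_force: [0.3, 0.4, 0.7]
opening: 0.899
grasp_force: 0.0
```

>>> servo_tool:
  commands: "0 0 0 0 0 0 1; 0 0 0 0 0 0 1; 0 0 0 0 0 0 1; 0 0 0 0 0 0 1"

```text
time_s: 48.85
eef_pos: [0.4686, -0.3044, 0.0523]
eef_rot: [0.0, 0.728, 0.686, 0.0]
wrist_force: [0.1, -0.2, 0.0]
opening: 1.003
grasp_force: 0.0
```

```bash
python3 - <<'E'
from h import *
p,R=tool();print(p*1e3,yawnow())
c=calibration('wrist');im=camera('wrist');cv2.imwrite('pics/rest4.png',im)
for b in blobs(im,c,'orange',.076,200): print(*b)
E
```

```text
[ 468.60468989 -304.41356916   52.32996638] 86.57707347482254
1232.0 [373. 261.] [ 494.4 -294.6] -78.5 (51, 10)
1219.5 [266. 261.] [ 442.9 -291.6] 71.5 (51, 10)
886.5 [421. 236.] [ 516.7 -283.1] -78.4 (30, 12)
916.0 [218. 236.] [ 422.2 -277.3] 71.4 (30, 12)
2828.0 [456. 254.] [ 533.7 -293.2] 86.7 (50, 17)
2868.5 [183. 254.] [ 404.1 -285.3] 86.7 (50, 17)
2873.5 [619.  38.] [ 585.9 -205.4] -84.4 (28, 20)
```

>>> servo_tool:
  commands: "0 0 0 0 0 -20 1; 0 0 0 0 0 -35 1; 0 0 0 0 0 -40 1; 0 0 0 0 0 -40 1; 0 0 0 0 0 0 1"

```text
time_s: 49.52
eef_pos: [0.4704, -0.3061, 0.1914]
eef_rot: [0.004, 0.728, 0.686, 0.0]
wrist_force: [-0.1, -0.2, -0.4]
opening: 1.002
grasp_force: 0.0
```

>>> servo_tool:
  commands: "0 0 0 0 0 0 1; 0 0 0 0 0 0 1"

```text
time_s: 49.78
eef_pos: [0.4678, -0.3037, 0.1857]
eef_rot: [-0.001, 0.728, 0.686, 0.0]
wrist_force: [-0.3, -0.5, -1.4]
opening: 0.998
grasp_force: 0.0
```

```bash
python3 - <<'E'
from h import *
p,R=tool();print(p*1e3,yawnow())
c=calibration('wrist');im=camera('wrist');cv2.imwrite('pics/rest5.png',im)
for z in(.038,.048,.076):
    for b in blobs(im,c,'orange',z,150): print(z,*b,'tool',(R.inv().apply(np.r_[b[2]/1e3,z]-p)*1e3).round(1)[:2])
E
```

```text
[ 467.84882798 -303.68429743  185.72134982] 86.57685374019336
0.038 280.0 [380. 186.] [ 531.1 -307.2] 90.0 (29, 13) tool [-0.  63.6]
0.038 285.0 [262. 186.] [ 405.2 -299.7] 86.4 (29, 13) tool [ -0.  -62.5]
0.038 1060.5 [244. 189.] [ 385.3 -302. ] 86.7 (61, 22) tool [ -3.5 -82.2]
0.038 1091.5 [398. 189.] [ 550.8 -311.4] 86.6 (62, 22) tool [-3.  83.6]
0.038 8186.0 [519.  53.] [ 658.2 -186.4] 5.8 (120, 54) tool [128.2 183.3]
0.048 280.0 [380. 186.] [ 529.1 -304.3] 90.0 (28, 12) tool [ 2.8 61.4]
0.048 285.0 [262. 186.] [ 407.5 -297. ] 86.4 (28, 13) tool [  2.8 -60.4]
0.048 1060.5 [244. 189.] [ 388.3 -299.2] 86.7 (59, 21) tool [ -0.5 -79.4]
0.048 1091.5 [398. 189.] [ 548.1 -308.3] 86.6 (60, 21) tool [-0.1 80.7]
0.048 8186.0 [519.  53.] [ 651.8 -187.6] 5.8 (116, 52) tool [126.6 177. ]
0.076 280.0 [380. 186.] [ 523.5 -296.1] 90.0 (25, 11) tool [10.7 55.3]
0.076 285.0 [262. 186.] [ 414.  -289.5] 86.4 (25, 11) tool [ 10.7 -54.4]
0.076 1060.5 [244. 189.] [ 396.7 -291.6] 86.7 (53, 19) tool [  7.6 -71.5]
0.076 1091.5 [398. 189.] [ 540.6 -299.7] 86.6 (54, 19) tool [ 8.1 72.6]
0.076 8186.0 [519.  53.] [ 633.9 -191.1] 5.8 (104, 47) tool [122.1 159.2]
```

```bash
python3 - <<'E'
from h import *
go(610.5,-195,180,119)
E
```

```text
turn 4x [-0.0003 -0.0006 -0.1415]  shift total [ 26.  177.4   5.8] = 4x [ 6.5 44.4  1.4]
```

>>> servo_tool:
  commands: "0 0 -0.1415 0 0 0 1; 0 0 -0.1415 0 0 0 1; 0 0 -0.1415 0 0 0 1; 0 0 -0.1415 0 0 0 1; 0 0 0 6.5 44.4 1.4 1"

```text
time_s: 50.45
eef_pos: [0.503, -0.2783, 0.1849]
eef_rot: [-0.001, 0.508, 0.861, -0.0]
wrist_force: [-0.0, -0.1, 0.6]
opening: 1.0
grasp_force: 0.0
```

>>> servo_tool:
  commands: "0 0 0 6.5 44.4 1.4 1; 0 0 0 6.5 44.4 1.4 1; 0 0 0 6.5 44.4 1.4 1; 0 0 0 0 0 0 1; 0 0 0 0 0 0 1"

```text
time_s: 51.08
eef_pos: [0.6105, -0.1954, 0.1806]
eef_rot: [-0.001, 0.507, 0.862, -0.0]
wrist_force: [-0.3, -0.6, 0.2]
opening: 0.999
grasp_force: 0.0
```

>>> servo_tool:
  commands: "0 0 0 0 0 0 1; 0 0 0 0 0 0 1"

```text
time_s: 51.32
eef_pos: [0.6107, -0.1964, 0.1818]
eef_rot: [0.0, 0.508, 0.861, -0.0]
wrist_force: [-0.1, 0.7, 0.8]
opening: 1.004
grasp_force: 0.0
```

```bash
python3 - <<'E'
from h import *
import h
p,R=tool();print(p*1e3,yawnow())
c=calibration('wrist');im=camera('wrist');cv2.imwrite('pics/key.png',im)
H=cv2.cvtColor(im,cv2.COLOR_BGR2HSV)
m=cv2.inRange(H,*map(np.array,((0,190,30),(6,255,255))))
u,v=proj(c,[.6105,-.195,.096])[0].astype(int);print(u,v)
s=m[v-40:v+40,u-40:u+40]>0
print([(v-40+i,u-40+int(r.argmax()),u-40+int(r.nonzero()[0].max()),int(H[v-40+i,u,2])) for i,r in enumerate(s) if r.sum()>2])
# terminal ring seen?
for b in blobs(im,c,'red',.045,30): print(*b)
E
```

```text
[ 610.66377143 -196.4002298   181.81983807] 118.92638089188272
320 204
[(np.int64(193), np.int64(316), np.int64(321), 150), (np.int64(194), np.int64(313), np.int64(324), 197), (np.int64(195), np.int64(309), np.int64(327), 215), (np.int64(196), np.int64(309), np.int64(328), 216), (np.int64(197), np.int64(309), np.int64(330), 215), (np.int64(198), np.int64(309), np.int64(331), 214), (np.int64(199), np.int64(309), np.int64(332), 214), (np.int64(200), np.int64(309), np.int64(332), 214), (np.int64(201), np.int64(309), np.int64(332), 214), (np.int64(202), np.int64(309), np.int64(332), 214), (np.int64(203), np.int64(309), np.int64(332), 213), (np.int64(204), np.int64(309), np.int64(332), 213), (np.int64(205), np.int64(309), np.int64(332), 213), (np.int64(206), np.int64(309), np.int64(332), 212), (np.int64(207), np.int64(309), np.int64(332), 212), (np.int64(208), np.int64(309), np.int64(332), 211), (np.int64(209), np.int64(309), np.int64(332), 212), (np.int64(210), np.int64(309), np.int64(331), 211), (np.int64(211), np.int64(311), np.int64(331), 202), (np.int64(212), np.int64(318), np.int64(329), 191)]
1220.5 [463. 257.] [ 789.6 -188.6] -34.0 (93, 21)
381.0 [320. 203.] [ 618.6 -209.1] 28.9 (24, 21)
154.5 [193.  10.] [ 439.1 -109.2] 28.9 (26, 14)
```

```bash
python3 - <<'E'
from h import *
c=calibration('wrist');p,R=tool()
w=ray(c,[[320.6,203]],.096)[0]*1e3;print(w,R.inv().apply(w/1e3-p)*1e3)
w=ray(calibration('top'),[[397,185]],.096)[0]*1e3;print(w)
t=cv2.imread('pics/top2.png')
for b in blobs(t,calibration('top'),'red',.045,5,(340,220,390,275)): print(*b)
E
```

```text
[ 610.34368761 -193.83372489   96.        ] [ 2.42965893  0.77256214 85.91487938]
[ 608.9652475  -196.11030197   96.        ]
```

>>> servo_tool:
  commands: "0 0 0 2.2 1.3 40 1; 0 0 0 0 0 35 1; 0 0 0 0 0 25 1; 0 0 0 0 0 14 1; 0 0 0 0 0 0 1"

```text
time_s: 52.0
eef_pos: [0.6107, -0.1929, 0.067]
eef_rot: [-0.001, 0.508, 0.862, 0.0]
wrist_force: [0.0, -0.2, 1.0]
opening: 0.999
grasp_force: 0.0
```

>>> servo_tool:
  commands: "0 0 0 0 0 0 0; 0 0 0 0 0 0 0; 0 0 0 0 0 0 0; 0 0 0 0 0 0 0; 0 0 0 0 0 0 0"

```text
time_s: 52.62
eef_pos: [0.6117, -0.1932, 0.0686]
eef_rot: [0.001, 0.507, 0.862, -0.0]
wrist_force: [-2.0, -0.2, 5.1]
opening: 0.25
grasp_force: 60.0
```

>>> servo_tool:
  commands: "0 0 0 0 0 0 0; 0 0 0 0 0 0 0; 0 0 0 0 0 0 0; 0 0 0 0 0 0 0"

```text
time_s: 53.12
eef_pos: [0.6117, -0.1932, 0.0686]
eef_rot: [0.001, 0.507, 0.862, -0.0]
wrist_force: [-2.7, 0.0, 5.3]
opening: 0.246
grasp_force: 60.0
```

```bash
python3 - <<'E'
from h import *
p,R=tool();print(p*1e3,yawnow())
# keep TCP ~70mm short of terminal so that the ring is seen ahead of the held pin; tool x at yaw 119
d=np.array([np.cos(np.radians(119)),np.sin(np.radians(119))])
x=np.array([439,-110])-60*d;print(x);go(x[0],x[1],150,119)
E
```

```text
[ 611.71950871 -193.1945056    68.56326681] 119.01450068648582
[ 468.08857721 -162.47718243]
turn 1x [0.0005 0.0009 0.0003]  shift total [  96.5 -110.7  -81.4] = 4x [ 24.1 -27.7 -20.4]
```

>>> servo_tool:
  commands: "0 0 0 0 0 -40 0; 0 0 0 0 0 -41 0; 0 0 0 24.1 -27.7 0 0; 0 0 0 24.1 -27.7 0 0; 0 0 0 24.1 -27.7 0 0"

```text
time_s: 53.75
eef_pos: [0.5024, -0.1696, 0.1484]
eef_rot: [-0.0, 0.507, 0.862, 0.0]
wrist_force: [-0.2, -0.6, -1.3]
opening: 0.249
grasp_force: 59.7
```

>>> servo_tool:
  commands: "0 0 0 24.1 -27.7 0 0; 0 0 0 0 0 0 0; 0 0 0 0 0 0 0; 0 0 0 0 0 0 0; 0 0 0 0 0 0 0"

```text
time_s: 54.38
eef_pos: [0.4683, -0.1626, 0.1487]
eef_rot: [0.0, 0.507, 0.862, 0.0]
wrist_force: [0.0, -0.3, 0.2]
opening: 0.252
grasp_force: 59.7
```

```bash
cat >> h.py <<'E'
def term():
    p,R=tool();print(p*1e3,yawnow())
    c=calibration('wrist');im=camera('wrist');cv2.imwrite('pics/term_%d.png'%int(get_obs()['time_s']*10),im)
    H=cv2.cvtColor(im,cv2.COLOR_BGR2HSV)
    m=cv2.inRange(H,np.array((0,120,60)),np.array((7,255,255)))|cv2.inRange(H,np.array((172,120,60)),np.array((180,255,255)))
    for q in cv2.findContours(m,cv2.RETR_EXTERNAL,cv2.CHAIN_APPROX_NONE)[0]:
        if cv2.contourArea(q)<60 or len(q)<6: continue
        e=cv2.fitEllipse(q);w=ray(c,[e[0]],.045)[0]
        print(np.round(e[0],1),np.round(e[1],1),cv2.contourArea(q),'z45',(w*1e3).round(1),'tool',(R.inv().apply(w-p)*1e3).round(1))
E
python3 -c "
from h import *
term()"
```

```text
[ 468.32408263 -162.57966478  148.65105531] 119.02356412736796
[549.2 338.7] [23.6 77.9] 1342.0 z45 [ 767.6 -181.8   45. ] tool [-162.   252.3  103.7]
[320.2 276.6] [48.2 51.1] 1825.0 z45 [ 508.8 -234.6   45. ] tool [-82.6   0.4 103.7]
[320.7 123.7] [30.6 31.9] 763.5 z45 [ 436.6 -103.5   45. ] tool [ 67.1   0.9 103.6]
```

>>> servo_tool:
  commands: "0 0 0 33.5 1 0 0; 0 0 0 33.5 0.9 0 0; 0 0 0 0 0 20 0; 0 0 0 0 0 20 0; 0 0 0 0 0 0 0"

```text
time_s: 55.05
eef_pos: [0.4359, -0.1022, 0.1075]
eef_rot: [-0.002, 0.507, 0.862, -0.0]
wrist_force: [0.1, 0.1, -0.4]
opening: 0.244
grasp_force: 59.7
```

>>> servo_tool:
  commands: "0 0 0 0 0 0 0; 0 0 0 0 0 0 0; 0 0 0 0 0 0 0"

```text
time_s: 55.42
eef_pos: [0.4374, -0.1032, 0.1093]
eef_rot: [0.001, 0.508, 0.862, 0.0]
wrist_force: [-0.4, 0.5, 0.4]
opening: 0.245
grasp_force: 59.7
```

```bash
python3 -c "
from h import *
p,R=tool();w=np.array([.4366,-.1035,.045]);print(p*1e3,R.inv().apply(w-p)*1e3)
term()"
```

```text
[ 437.3553249  -103.15894216  109.33043704] [ 0.13721584 -0.87686033 64.32965299]
[ 437.3553249  -103.15894216  109.33043704] 119.00451980118318
[320.  267.4] [46.6 73.9] 2574.0 z45 [ 460.6 -144.4   45. ] tool [-47.3   0.3  64.4]
[318.3 215.2] [29.4 31.2] 298.0 z45 [ 436.6 -103.9   45. ] tool [-0.2 -1.  64.3]
```

>>> servo_tool:
  commands: "0 0 0 0 0 10 0; 0 0 0 0 0 10 0; 0 0 0 0 0 0 0; 0 0 0 0 0 5 0; 0 0 0 0 0 0 0"

```text
time_s: 56.1
eef_pos: [0.4367, -0.1028, 0.0834]
eef_rot: [-0.0, 0.507, 0.862, 0.0]
wrist_force: [0.2, -0.3, -0.4]
opening: 0.247
grasp_force: 59.7
```

>>> servo_tool:
  commands: "0 0 0 0 0 4 0; 0 0 0 0 0 4 0; 0 0 0 0 0 0 0"

```text
time_s: 56.48
eef_pos: [0.4368, -0.1033, 0.0754]
eef_rot: [0.0, 0.507, 0.862, -0.0]
wrist_force: [-0.2, -3.9, -2.4]
opening: 0.247
grasp_force: 59.4
```

>>> servo_tool:
  commands: "0 0 0 -0.9 -0.5 0 0; 0 0 0 0 0 5 0; 0 0 0 0 0 5 0; 0 0 0 0 0 0 0"

```text
time_s: 56.98
eef_pos: [0.4365, -0.1036, 0.0651]
eef_rot: [-0.001, 0.507, 0.862, 0.0]
wrist_force: [0.3, -0.1, 0.1]
opening: 0.246
grasp_force: 59.6
```

>>> servo_tool:
  commands: "0 0 0 0 0 5 0; 0 0 0 0 0 4 0; 0 0 0 0 0 0 0"

```text
time_s: 57.35
eef_pos: [0.4366, -0.1037, 0.0563]
eef_rot: [-0.0, 0.507, 0.862, 0.0]
wrist_force: [-0.3, -0.4, -0.4]
opening: 0.242
grasp_force: 59.6
```

>>> servo_tool:
  commands: "0 0 0 0 0 2 0; 0 0 0 0 0 0 0; 0 0 0 0 0 0 0"

```text
time_s: 57.72
eef_pos: [0.437, -0.1039, 0.0548]
eef_rot: [0.0, 0.507, 0.862, 0.0]
wrist_force: [0.1, 0.7, 0.2]
opening: 0.242
grasp_force: 59.6
```

>>> servo_tool:
  commands: "0 0 0 0 0 1.5 0; 0 0 0 0 0 0 0; 0 0 0 0 0 0 0"

```text
time_s: 58.1
eef_pos: [0.4371, -0.104, 0.0535]
eef_rot: [0.0, 0.507, 0.862, 0.0]
wrist_force: [-1.4, 1.0, 4.7]
opening: 0.246
grasp_force: 60.1
```

>>> servo_tool:
  commands: "0 0 0 0 0 0 1; 0 0 0 0 0 0 1; 0 0 0 0 0 0 1; 0 0 0 0 0 0 1; 0 0 0 0 0 0 1"

```text
time_s: 58.72
eef_pos: [0.4369, -0.1039, 0.0532]
eef_rot: [0.0, 0.507, 0.862, 0.0]
wrist_force: [0.4, 0.4, -0.3]
opening: 1.0
grasp_force: 0.0
```

>>> servo_tool:
  commands: "0 0 0 0 0 -35 1; 0 0 0 0 0 -35 1; 0 0 0 0 0 -40 1; 0 0 0 -40 0 -20 1; 0 0 0 -40 0 0 1"

```text
time_s: 59.35
eef_pos: [0.4775, -0.1753, 0.1859]
eef_rot: [0.003, 0.507, 0.862, -0.0]
wrist_force: [0.2, 0.5, 0.2]
opening: 0.999
grasp_force: 0.0
```

>>> servo_tool:
  commands: "0 0 0 0 0 0 1; 0 0 0 0 0 0 1; 0 0 0 0 0 0 1"

```text
time_s: 59.72
eef_pos: [0.4751, -0.1728, 0.1828]
eef_rot: [-0.001, 0.507, 0.862, 0.0]
wrist_force: [-0.2, -0.1, 0.5]
opening: 1.0
grasp_force: 0.0
```

```bash
python3 - <<'E'
from h import *
p,R=tool();print(p*1e3,get_obs()['time_s'],get_obs()['wrist_force'])
c=calibration('wrist');im=camera('wrist');cv2.imwrite('pics/end.png',im)
for b in blobs(im,c,'red',.081,100): print('key',*b)
for b in blobs(im,c,'yellow',.125,100): print('yellow',*b)
t=camera('top');ct=calibration('top');cv2.imwrite('pics/topend.png',t)
for col,z in(('blue',.061),('yellow',.125),('red',.081),('orange',.038)):
    for b in blobs(t,ct,col,z,10,(280,190,470,280)): print('top',col,*b)
E
```

```text
[ 475.07038446 -172.8467513   182.75707857] 59.725 [-0.15738309 -0.08132492  0.4891888 ]
key 543.0 [530. 308.] [ 725.6 -170.4] -31.0 (65, 19)
top blue 418.5 [307. 228.] [484.3  52. ] 4.8 (77, 50)
top yellow 62.0 [307. 229.] [481.6  51.4] -89.0 (24, 21)
top orange 159.0 [430. 262.] [ 394.9 -304.9] 83.9 (59, 33)
top orange 48.0 [395. 191.] [ 597.5 -203.3] -88.9 (47, 9)
```

```bash
python3 - <<'E'
from h import *
import h
h.COL['r2']=((0,150,20),(8,255,255))
im=cv2.imread('pics/end.png');c=calibration('wrist')
for b in blobs(im,c,'r2',.081,80): print('key',*b)
t=cv2.imread('pics/topend.png')
for b in blobs(t,calibration('top'),'blue',.012,60): print('blue',*b)
E
```

```text
key 699.5 [530. 307.] [ 724.3 -169.7] -31.4 (78, 20)
key 631.5 [319. 108.] [ 436.6 -103.5] 29.9 (22, 22)
blue 418.5 [307. 228.] [485.2  52.2] 4.8 (81, 52)
```

Key upright at the terminal (436.6,-103.5) with its top at 81 mm, stack and rod in place, bar seated, no other blue plates. Handing in.

```bash
python3 -c "
from bench import *
print(hand_in())"
```

```text
the job is handed in; nothing more can be done
None
```

I handed the job in at about 60 s of robot time: the three blue plates found are stacked on the foot with the locking rod down, the idler bar sits in both recesses, and the interlock pin was plugged in last. Camera checks after each step agreed, but the hand-in returned no verdict.

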